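Press a glued push block in the trigger press

TASK

Take the push block with the short square knob out of the packed drying rack by tilting it out forwards from under the bar, leaving the other blocks and things where they are. Stand it in the nest of the trigger press, square to the fence, and let go of it. Then squeeze the trigger towards its grip so that the pad presses the block firmly but without crushing it, flush against the fence, hold for about a second, and let the trigger spring fully back.

Things in the scene. Friction and masses are not known exactly. Their poses are not given: they have to be found in the camera images.
- block: the block to press: two boards glued face to face, 76 (x) x 30 (y) x 100 mm (z), 0.1 to 0.25 kg, upright in one of the three inner places of the row of five. On top a dark square knob 18 x 18 mm, 30 mm tall, centred 18 mm to its -x (the rack's front); the other blocks have a low bar handle instead. Origin: centre of its underside (without lean z is up)
- rack: fixed wooden rack, open front to -x; five blocks side by side along y on its floor (8 mm thick), pitch 31.5 mm, gaps 1.5 mm, centred on x = 0, tops at z = 108 mm. Back wall to z = 60 mm, inner face x = 43. End walls to z = 60 at y = +-80 to 92 mm, with rear posts to z = 136. Origin: centre of its underside, z up
- rack_lip (a point): middle of the top inner edge of the rack's front lip, at (-39, 0, 28) mm in the rack, 1 mm ahead of the blocks' fronts. A block can be tipped about this edge by 0.4 rad towards -x, its top back edge passing a few mm under the bar, and then be drawn out along its own length. Axes as the rack
- rack_bar (a point): middle of the underside of the bar over the back of the row, at (33, 0, 124) mm in the rack. The bar spans x = 26 to 40, z = 124 to 136 mm and the whole row along y: 16 mm over the blocks' tops. Axes as the rack
- press: fixed trigger press on a plywood base 200 (x) x 300 (y) x 12 mm. A pistol-grip pusher lies on its side, centred at z = 60 mm: black body x = 23 to 67, y = -140 to 10, z = 36 to 84 mm; fixed rubber grip, a bar along x from 23 to -98, y = -98 to -74, z = 46 to 74 mm; the trigger is on the grip's +y side; farther to +y the pad, nest and fence. Origin: centre of its underside, z up
- trigger (a joint): trigger angle: 0 released, 0.34 rad at its stop. Steel bar 10 mm thick, z = 48 to 72 mm, from a vertical hinge at (22, -44) mm of the press 88 mm to -x, 25 mm from the grip; squeezed it turns to the grip (-y). Spring: 2 N to start, 4 N later, at 55 mm from the hinge. It drives the pad 70 mm per rad to +y; the block flush on the fence stops it near 0.23 rad
- trigger_face (a point): point on the trigger's front (+y) face, 55 mm from its hinge, mid height: the place to squeeze, against the back of the grip. The grip is fixed, only the trigger gives. Over both it is 59 mm released, about 46 mm with the block pressed. The pad presses with about 0.8 of the squeeze less the spring: 20 to 30 N of squeeze is right, over 60 N crushes
- nest (a point): point on the nest's floor (12 mm over the bench) under the centre of a block standing flush with the fence: (45, 91, 12) mm in the press, axes as the press. The fence's face is at y = 106, top at z = 90 mm; pad and fence are 46 mm apart for the block's 30 mm thickness (y). Side guides, to z = 24 mm, leave 86 mm for its 76 mm (x); the knob may be to +x or -x
- pusher: the sliding pad that presses the block: black disc of 36 mm diameter on a steel rod, moves to the press's +y; origin at the centre of its front face, at (45, 60, 60) mm in the press when released
- other0: one of the four other push blocks in the rack, same size, with a bar handle; to be left in the rack; origin at the centre of its underside, z up
- other1: one of the four other push blocks in the rack, same size, with a bar handle; to be left in the rack; origin at the centre of its underside, z up
- other2: one of the four other push blocks in the rack, same size, with a bar handle; to be left in the rack; origin at the centre of its underside, z up
- other3: one of the four other push blocks in the rack, same size, with a bar handle; to be left in the rack; origin at the centre of its underside, z up
- mallet: bystander: wooden hammer about 260 mm long lying on the bench
- jar: bystander: glass jar, 60 mm across, 80 mm tall; origin at the centre of its underside, z up
- offcut: bystander: flat offcut of wood 120 x 45 x 20 mm; origin at the centre of its underside, z up
Not all that is in view belongs to the job. Leave any purple look-alike of the other3 alone.

How it is judged:
On the way, in this order (a step that is already met when the one before it is completed fails the run):
1. the block stands upright in the nest, square to the fence, let go (x of block in the frame of press between 0.035 and 0.055 m and z of block in the frame of press below 0.017 m and angle between block's own z axis and vertical below 0.08 rad and angle between the y axis of block and the y axis of press, either way round below 0.12 rad and y of block in the frame of press between 0.065 and 0.095 m and contact force between the fingers and block below 0.2 N), for 0.2 s.
2. the trigger, squeezed, presses the pad on the block with more than 6 N, the block flush with the fence (x of block in the frame of press between 0.035 and 0.055 m and z of block in the frame of press below 0.017 m and angle between block's own z axis and vertical below 0.08 rad and angle between the y axis of block and the y axis of press, either way round below 0.12 rad and y of block in the frame of press between 0.0885 and 0.095 m and contact force between pusher and block above 6 N and value of joint trigger above 0.15 rad), for 0.6 s.
3. the trigger is let back (value of joint trigger below 0.04 rad), for 0.2 s.
At the end, for the whole second after the job is handed in: The block stands at rest in the nest, upright (within 0.08 rad), square to the press (0.12 rad), within 10 mm of the nest's middle along the fence and 2.5 mm of flush with the fence; the trigger is back (under 0.04 rad); the other four blocks still stand on the rack's floor (x of block in the frame of press between 0.035 and 0.055 m and z of block in the frame of press below 0.017 m and angle between block's own z axis and vertical below 0.08 rad and angle between the y axis of block and the y axis of press, either way round below 0.12 rad and y of block in the frame of press between 0.0885 and 0.095 m and value of joint trigger below 0.04 rad and linear speed of block below 0.02 m/s and z of each of other0, other1, other2, other3 in the frame of rack below 0.02 m); the robot touches nothing.
It fails at once if the pad presses the block with more than 50 N (contact force between pusher and block above 50 N).
It fails at once if another block is moved more than 15 mm or tipped (distance of any of other0, other1, other2, other3 from where it was at the start of the episode above 0.015 m or angle between any of other0, other1, other2, other3's own z axis and vertical above 0.25 rad).
It fails at once if a bystander is moved more than 20 mm (distance of any of mallet, jar, offcut from where it was at the start of the episode above 0.02 m).
It also fails if it takes over 58 s, if anything falls off the work surface, if the arm or the gripper's body presses on something with over 40 N, if the wrist force passes 120 N, or if a joint passes its speed limit or range.

ROBOT

A 7-joint arm with a two-finger parallel gripper is mounted at the origin on the work surface. World frame = base frame: x ahead of the robot, y to its left, z up, the work surface at z = 0. Lengths are in m, angles in rad, forces in N, time in s.
With the tool pointing down it reaches from about 0.425 to 0.875 m from the base axis. Payload 4.7 kg.
Tool frame: the origin (TCP) lies on the mounting face of the last link; the fingertips stand 182 mm ahead of it and the grasp point (between the pads) lies 164 mm ahead of it; x points along the fingers, y is the direction in which the jaws open and shut, and the axes are right-handed (so a half turn about x gives the same grasp; the last joint's range is limited). The gripper opens to 87 mm and grips with 3 to 60 N. Pads are 19 mm wide; open, the fingers measure 117 mm over their backs; the gripper's body (75 mm by 190 mm) begins 51 mm behind the grasp point.
Start: joints at [-1.091, 0.321, -0.07, 1.45, 0.023, 1.371, -0.057], TCP at [0.292, 0.581, 0.405] pointing down, gripper open.
Joint ranges: [-2.86, 2.86], [-0.3, 2.09], [-1.38, 1.24], [0.06, 2.45], [-1.56, 4.7], [0.09, 2.05], [-2.69, 2.69]. Speed limits (rad/s): [2.57, 2.57, 3.14, 3.14, 3.14, 3.14, 3.14].

INTERFACE

Orientations are given as a rotation vector (axis times angle).
In Python, from bench import monitor, get_image, ctrl gives the robot as it stands.
- The arm moves only by the shell command python3 -m creep 'ROWS' [FORCE]. ROWS is JSON, a list of rows, each a list of 7 numbers: the shift along the tool's x, y, z in mm, then the turn, a rotation vector about the tool's x, y, z in rad, then the finger opening in mm, from 0 to 87. A call has 1 to 5 rows; each row shifts and turns the commanded pose from where the row before left it, along the tool's axes as they then stand; what a row does not reach is not made up. A row lasts 1/10 s, in which the tool goes at most 50 mm and 8.59 degrees, less where a joint would pass 70% of its speed; a pose out of reach is approached as far as the arm can. A call is refused whole if a number of a shift passes 50 or a number of a turn 0.15, either way. A call with a gripper value outside its range is refused whole. The fingers move at their own pace and stop on an object; FORCE is the grip in N (left out, the last holds). Time passes only in rows, so rows that do not move let the fingers close. It gives the time, the measured TCP pose, the force and the opening at its end, in the units of the state.
- monitor.get_state(): the state, without advancing time (a new reading comes with each control period).
- get_image(name): name is "scene" or "side" or "wrist"; returns a dict with "img" (400x640x3 uint8, red, green, blue), "mtx" (3x3 intrinsics, pixels), "D" ([k1, k2, p1, p2, k3] as OpenCV has them; the pictures are not rectified), "view" (4x4, takes a point from world to camera coordinates). Camera axes: x right, y up, looking along -z (the intrinsics and any distortion apply to the point x, -y, -z); pixel columns grow to the right and rows downward; lengths in m; the calibration is good to about 2 mm. A picture is of the moment at which its call begins. There is no depth.
- ctrl.close_job(): hands the job in, once; it reports no verdict.
The state is a dict: "time": time; "joint_positions": joint angles; "qd": joint speeds; "joint_torque": joint torques, N m; "position": TCP position; "tool_rot": TCP orientation; "ft_force": force on the tool from outside, world axes, zero at the start; "torque": the same for the moment, N m; "grip_width": opening from 0.0 (shut) to 1.0 (fully open).
Only numpy, scipy, OpenCV 4.12 (cv2) and the standard library are available. Lean on these libraries where they do the work, as an engineer would, in place of code of your own. Each camera call takes 0.05 s, during which the arm holds its last target.

## Working session

There is one attempt and no reset: what is moved stays moved. The work goes in short steps, Python scripts to look and compute and a shell command to move; the robot and the scene stay as the last step left them, time stands still between calls to the robot, and variables do not carry over. Pictures are saved under pics/ and viewed, and the job is handed in when it is done.

```bash
ls; mkdir -p pics
python3 - <<'E'
from bench import monitor,get_image
import cv2,pickle
print(monitor.get_state())
for n in ("scene","side","wrist"):
    d=get_image(n); cv2.imwrite(f"pics/{n}0.png",d["img"][:,:,::-1]); pickle.dump(d,open(f"{n}0.pkl","wb")); print(n,d["mtx"].tolist(),d["D"],d["view"].tolist() if hasattr(d["view"],"tolist") else d["view"])
E
```

```text
pics
{'time': 0.0, 'joint_positions': array([-1.09090317,  0.32177743, -0.07006965,  1.45167045,  0.02258875,
        1.3707908 , -0.05692223]), 'qd': array([-0.00037856, -0.00031579,  0.00031697, -0.00066855, -0.0004061 ,
        0.00064329, -0.00092101]), 'joint_torque': array([ 2.69673028e-04, -4.91286170e+01, -4.03829422e-01, -3.12530816e+01,
       -6.39324356e-02,  4.36741544e-02,  1.95212983e-04]), 'position': array([0.29187529, 0.58054702, 0.40369295]), 'tool_rot': array([ 0.36381003,  1.54010259, -0.36670354]), 'ft_force': array([0.40236338, 0.40150555, 0.52990723]), 'torque': array([-0.02664727,  0.03710154, -0.03084602]), 'grip_width': 0.9985237772830037}
scene [[447.79664030778696, 0.0, 324.3926191126305], [0.0, 447.79664030778696, 197.71491182938001], [0.0, 0.0, 1.0]] [-0.00595607  0.          0.          0.          0.        ] [[-0.22762719736937725, 0.9737479973469739, -0.0008346739006782004, 0.1052595956021319], [-0.7375960666314036, -0.17186364444062824, 0.653004540726531, 0.3756257822436515], [0.6357184136924499, 0.14925724566111775, 0.7573535324470417, -1.53688911
[... 248 characters left out ...]
095, -0.015454132293694483, -0.6008501221446169], [-0.059979808415883455, 0.7801955655590848, 0.622653436563498, -0.026577807667301872], [0.0674097989414398, -0.6191866045676051, 0.782345107820529, -1.3552792463770675], [0.0, 0.0, 0.0, 1.0]]
wrist [[347.8005551378135, 0.0, 323.1223814600242], [0.0, 347.8005551378135, 193.36188875298816], [0.0, 0.0, 1.0]] [-0.01377323  0.          0.          0.          0.        ] [[0.44924129701094473, 0.8934079176697943, -0.0021330037147665763, -0.6501533117892004], [-0.8618400161296106, 0.4327361503512503, -0.2645207189936054, 0.03261332528322446], [-0.23540187692038075, 0.12067193884289383, 0.9643776436221758, -0.3901880510988718], [0.0, 0.0, 0.0, 1.0]]
```

View pics/scene0.png

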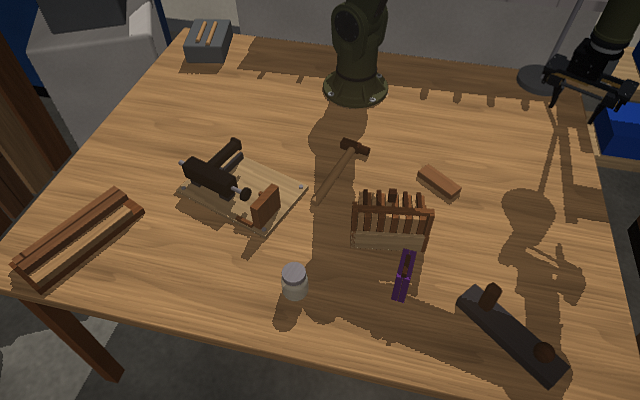

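View pics/side0.png

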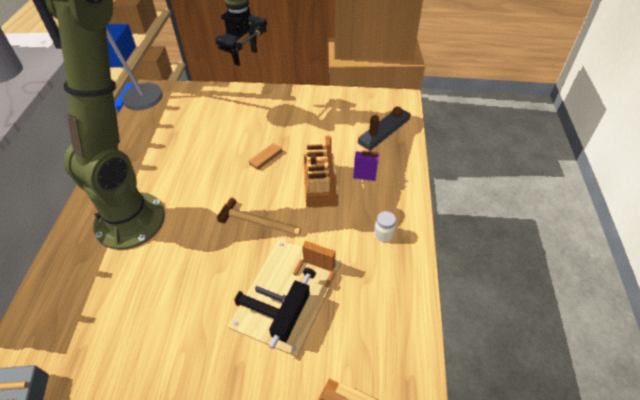

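View pics/wrist0.png

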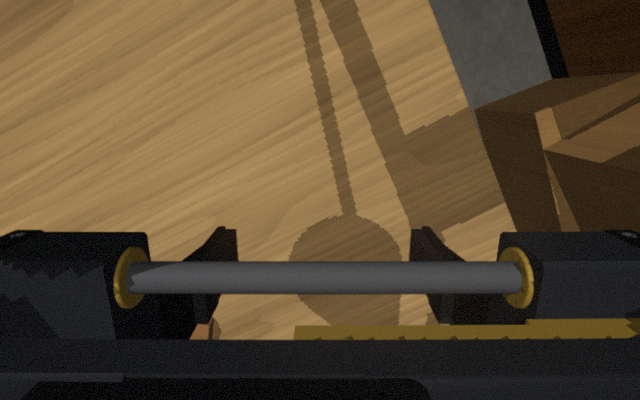

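```bash
cat > h.py <<'E'
import numpy as np,cv2,pickle
from scipy.spatial.transform import Rotation as R
def load(n): return pickle.load(open(n+".pkl","rb"))
def ray(d,u,v):
    p=cv2.undistortPoints(np.array([[[u,v]]],float),np.array(d["mtx"]),np.array(d["D"]))[0,0]
    V=np.array(d["view"]); r=V[:3,:3].T@np.array([p[0],-p[1],-1]); o=-V[:3,:3].T@V[:3,3]
    return o,r/np.linalg.norm(r)
def onz(d,u,v,z):
    o,r=ray(d,u,v); return o+r*(z-o[2])/r[2]
def tri(*obs):
    A=np.zeros((3,3));b=np.zeros(3)
    for d,u,v in obs:
        o,r=ray(d,u,v);P=np.eye(3)-np.outer(r,r);A+=P;b+=P@o
    x=np.linalg.solve(A,b)
    return x,[float(np.linalg.norm(np.cross(x-ray(*q)[0],ray(*q)[1]))) for q in obs]
def proj(d,X):
    V=np.array(d["view"]);X=np.atleast_2d(X);c=X@V[:3,:3].T+V[:3,3]
    c=c*[1,-1,-1]
    return cv2.projectPoints(c,np.zeros(3),np.zeros(3),np.array(d["mtx"]),np.array(d["D"]))[0][:,0]
def crop(d,x0,y0,w,h,s,fn):
    im=np.ascontiguousarray(d["img"][y0:y0+h,x0:x0+w,::-1]);cv2.imwrite(fn,cv2.resize(im,None,fx=s,fy=s,interpolation=cv2.INTER_CUBIC))
E
python3 - <<'E'
from h import *
s=load("scene0");d=load("side0")
crop(s,340,170,110,100,6,"pics/a1.png")
crop(s,170,130,150,110,5,"pics/a2.png")
crop(d,290,130,60,85,7,"pics/a3.png")
crop(d,220,230,130,130,4.5,"pics/a4.png")
E
```

```text
(no output)
```

View pics/a1.png

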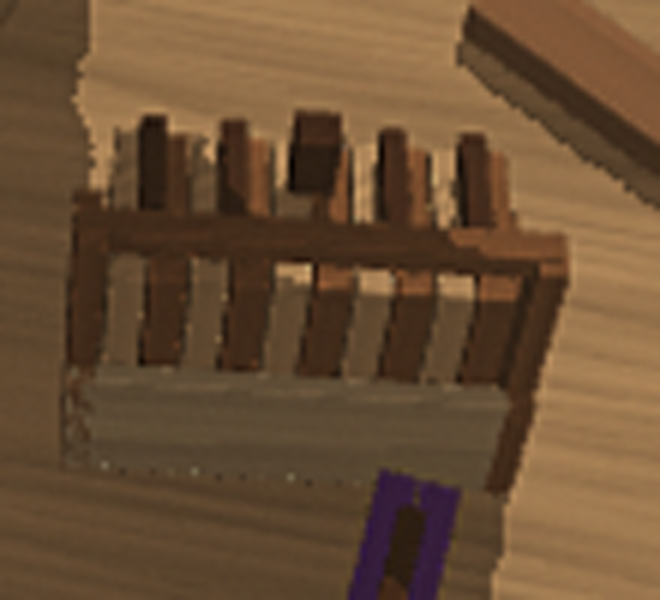

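View pics/a2.png

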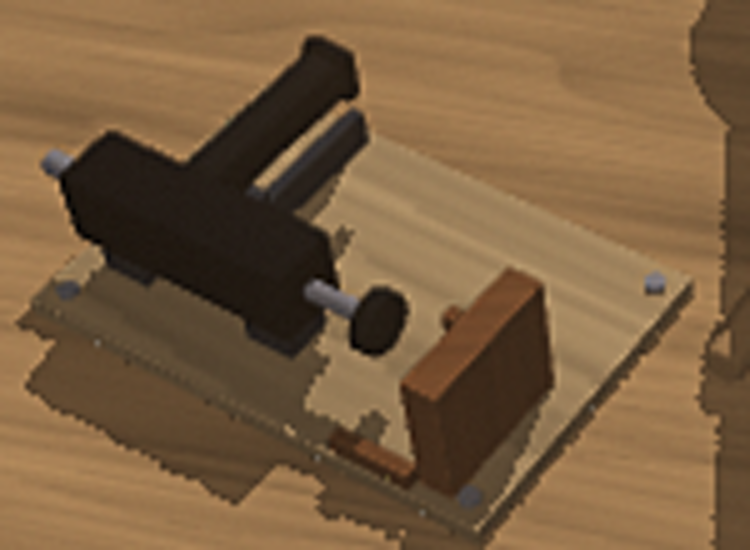

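View pics/a3.png

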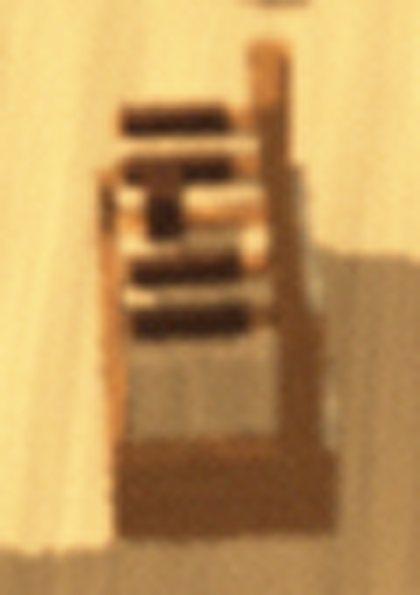

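View pics/a4.png

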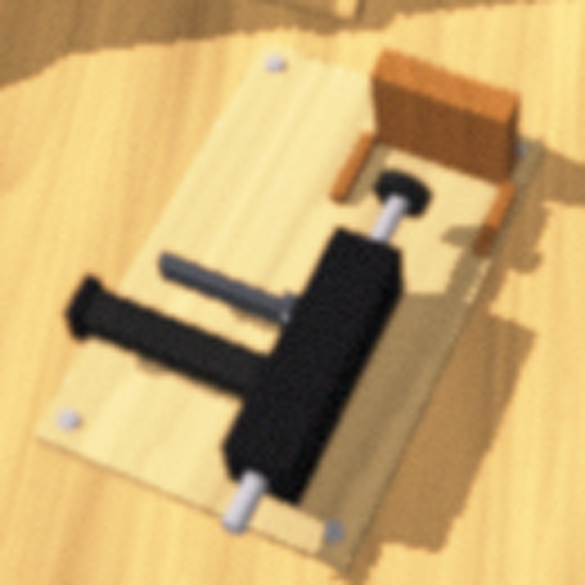

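Run:
```python
from h import *
s=load("scene0");d=load("side0")
c=lambda u,v:(340+u/6,170+v/6)
L=onz(s,*c(62,467),0);Rr=onz(s,*c(497,492),0);print("rack back base",L,Rr,np.linalg.norm(L-Rr), np.arctan2(*(-(Rr-L)[:2]*[1,-1])))
e=lambda u,v:(290+u/7,130+v/7)
k,err=tri((s,*c(318,113)),(d,*e(165,165)));print("knob top",k,err)
# press base corners z=.012
a=lambda u,v:(170+u/5,130+v/5)
b=lambda u,v:(220+u/4.5,230+v/4.5)
for n,p in dict(bl=(40,435),br=(350,570),tr=(540,145),tl=(262,50)).items(): print(n,onz(d,*b(*p),.012))
for n,p in dict(l=(22,318),bot=(480,540),r=(692,287)).items(): print(n,onz(s,*a(*p),.0))
```

```text
rack back base [0.65150508 0.11002229 0.        ] [0.62325111 0.28558568 0.        ] 0.1778223582595818 0.15956496758851557
knob top [0.57052623 0.18722695 0.14831107] [0.001328984343824372, 0.0013289843438243057]
bl [ 0.397115   -0.32737807  0.012     ]
br [ 0.5848015  -0.39040811  0.012     ]
tr [ 0.67223611 -0.10823247  0.012     ]
tl [ 0.48583935 -0.04977328  0.012     ]
l [ 0.58541981 -0.39232354  0.        ]
bot [ 6.70415285e-01 -1.02182394e-01 -1.11022302e-16]
r [ 0.48021042 -0.04123933  0.        ]
```

```bash
cat >> h.py <<'E'
def state():
    from bench import monitor
    return monitor.get_state()
def Rtool(X,Y):
    X=np.array(X,float);X/=np.linalg.norm(X);Y=np.array(Y,float);Y-=X*(X@Y);Y/=np.linalg.norm(Y)
    return R.from_matrix(np.c_[X,Y,np.cross(X,Y)])
def plan(grasp,Rt):
    "shift (mm) in current tool axes and turn to bring grasp point to target"
    st=state();R0=R.from_rotvec(st["tool_rot"]);p0=st["position"]
    pt=np.array(grasp)-Rt.apply([.164,0,0])
    rv=(R0.inv()*Rt).as_rotvec()
    print("t",round(st["time"],2),"grasp now",np.round(p0+R0.apply([.164,0,0]),4),"F",np.round(st["ft_force"],1),"w",round(st["grip_width"]*87,1))
    print("total TCP shift in CURRENT tool axes mm",np.round(R0.inv().apply(pt-p0)*1000,1)," in FINAL axes",np.round(Rt.inv().apply(pt-p0)*1000,1)," turn",np.round(rv,4))
    from math import ceil
    n=max(ceil(np.abs(rv).max()/.14),ceil(np.linalg.norm(pt-p0)/.045),1)
    p=p0.copy();Rc=R0
    for i in range(1,n+1):
        pn=p0+(pt-p0)*i/n; Rn=R0*R.from_rotvec(rv*i/n)
        print([*np.round(Rc.inv().apply(pn-p)*1000,1).tolist(),*np.round((Rc.inv()*Rn).as_rotvec(),4).tolist()])
        p=pn;Rc=Rn
def rackY(yaw): return np.array([-np.sin(yaw),np.cos(yaw),0])
def dX(yaw): return np.array([np.cos(yaw),np.sin(yaw),0])
E
python3 - <<'E'
from h import *
print(R.from_rotvec(state()["tool_rot"]).as_matrix().round(3))
plan([.50,.19,.26],Rtool([0,0,-1],-dX(.16)))
plan([.50,.19,.26],Rtool([0,0,-1],dX(.16)))
E
```

```text
[[-0.001  0.449  0.893]
 [-0.001  0.893 -0.449]
 [-1.    -0.002  0.   ]]
t 0.15 grasp now [0.2918 0.5804 0.2399] F [ 0.8 -0.7  0.4] w 86.9
total TCP shift in CURRENT tool axes mm [ -19.7 -255.6  361.4]  in FINAL axes [ -20.1 -143.2 -418.8]  turn [-2.1966e+00 -1.7000e-03  1.0000e-03]
[-1.2, -16.0, 22.6, -0.1373, -0.0001, 0.0001]
[-1.2, -18.9, 20.2, -0.1373, -0.0001, 0.0001]
[-1.2, -21.5, 17.4, -0.1373, -0.0001, 0.0001]
[-1.2, -23.7, 14.3, -0.1373, -0.0001, 0.0001]
[-1.2, -25.4, 10.9, -0.1373, -0.0001, 0.0001]
[-1.2, -26.7, 7.3, -0.1373, -0.0001, 0.0001]
[-1.2, -27.4, 3.6, -0.1373, -0.0001, 0.0001]
[-1.2, -27.7, -0.2, -0.1373, -0.0001, 0.0001]
[-1.2, -27.4, -3.9, -0.1373, -0.0001, 0.0001]
[-1.2, -26.6, -7.7, -0.1373, -0.0001, 0.0001]
[-1.2, -25.3, -11.2, -0.1373, -0.0001, 0.0001]
[-1.2, -23.5, -14.6, -0.1373, -0.0001, 0.0001]
[-1.2, -21.3, -17.7, -0.1373, -0.0001, 0.0001]
[-1.2, -18.7, -20.4, -0.1373, -0.0001, 0.0001]
[-1.3, -15.7, -22.8, -0.1373, -0.0001, 0.0001]
[-1.3, -12.4, -24.7, -0.1373, -0.0001, 0.0001]
t 0.15 grasp now [0.2918 0.5804 0.2399] F [ 0.8 -0.7  0.4] w 86.9
total TCP shift in CURRENT tool axes mm [ -19.7 -255.6  361.4]  in FINAL axes [-20.1 143.2 418.8]  turn [9.45e-01 8.00e-04 1.40e-03]
[-2.0, -25.6, 36.1, 0.0945, 0.0001, 0.0001]
[-2.0, -22.0, 38.4, 0.0945, 0.0001, 0.0001]
[-2.0, -18.3, 40.3, 0.0945, 0.0001, 0.0001]
[-2.0, -14.4, 41.8, 0.0945, 0.0001, 0.0001]
[-2.0, -10.4, 43.0, 0.0945, 0.0001, 0.0001]
[-2.0, -6.3, 43.8, 0.0945, 0.0001, 0.0001]
[-2.0, -2.1, 44.2, 0.0945, 0.0001, 0.0001]
[-2.0, 2.0, 44.2, 0.0945, 0.0001, 0.0001]
[-2.0, 6.2, 43.8, 0.0945, 0.0001, 0.0001]
[-2.0, 10.3, 43.0, 0.0945, 0.0001, 0.0001]
```

```bash
python3 - <<'E'
from h import *
w=load("wrist0");V=np.array(w["view"]);st=state();Rt=R.from_rotvec(st["tool_rot"])
o=-V[:3,:3].T@V[:3,3];print("cam in tool",Rt.inv().apply(o-st["position"]),"look",Rt.inv().apply(-V[2,:3]))
E
python3 -m creep '[[-2,-25.6,36.1,0.0945,0,0,87],[-2,-22,38.4,0.0945,0,0,87],[-2,-18.3,40.3,0.0945,0,0,87],[-2,-14.4,41.8,0.0945,0,0,87],[-2,-10.4,43,0.0945,0,0,87]]'
```

```text
cam in tool [ 0.02035243  0.00117326 -0.07171889] look [ 9.64402138e-01 -6.00976701e-04  2.64439322e-01]
time: 0.65
position: [0.3965, 0.3837, 0.4146]
tool_rot: [0.735, 1.443, -0.735]
ft_force: [0.2, 0.4, -0.1]
grip_width: 1.001
```

```bash
python3 -m creep '[[-2,-6.3,43.8,0.0945,0,0,87],[-2,-2.1,44.2,0.0945,0,0,87],[-2,2,44.2,0.0945,0,0,87],[-2,6.2,43.8,0.0945,0,0,87],[-2,10.3,43,0.0945,0,0,87]]'
python3 - <<'E'
from h import *
plan([.58,.11,.27],Rtool([0,0,-1],dX(.16)))
E
```

```text
time: 1.15
position: [0.5004, 0.1885, 0.4248]
tool_rot: [1.094, 1.279, -1.093]
ft_force: [0.4, 0.4, 0.6]
grip_width: 1.004
t 1.15 grasp now [0.5004 0.1885 0.2608] F [0.4 0.4 0.6] w 87.4
total TCP shift in CURRENT tool axes mm [-9.2 66.4 89.9]  in FINAL axes [-9.2 66.1 90.2]  turn [-0.0038 -0.0002 -0.0001]
[-3.1, 22.1, 30.0, -0.0013, -0.0001, -0.0]
[-3.1, 22.1, 30.0, -0.0013, -0.0001, -0.0]
[-3.1, 22.1, 30.0, -0.0013, -0.0001, -0.0]
```

```bash
python3 -m creep '[[-3.1,22.1,30,0,0,0,87],[-3.1,22.1,30,0,0,0,87],[-3.1,22.1,30,0,0,0,87],[0,0,0,0,0,0,87]]'
cat > snap.py <<'E'
import sys,pickle,cv2
from bench import get_image
d=get_image(sys.argv[1]);n=sys.argv[2];pickle.dump(d,open(n+".pkl","wb"));cv2.imwrite(f"pics/{n}.png",d["img"][:,:,::-1])
E
python3 snap.py wrist w1
```

```text
time: 1.55
position: [0.5823, 0.1065, 0.4341]
tool_rot: [1.095, 1.273, -1.097]
ft_force: [-0.1, 0.3, -0.1]
grip_width: 1.0
```

View pics/w1.png

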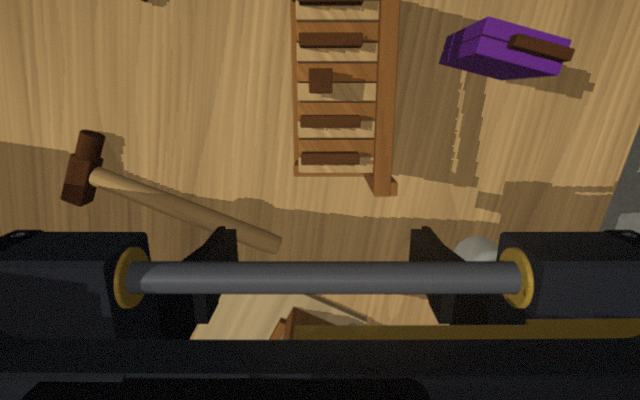

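Run:
```python
from h import *
crop(load("w1"),270,0,150,205,2.9*1,"pics/b1.png")
crop(load("w1"),285,50,125,150,4,"pics/b2.png")
```

```text
(no output)
```

View pics/b2.png

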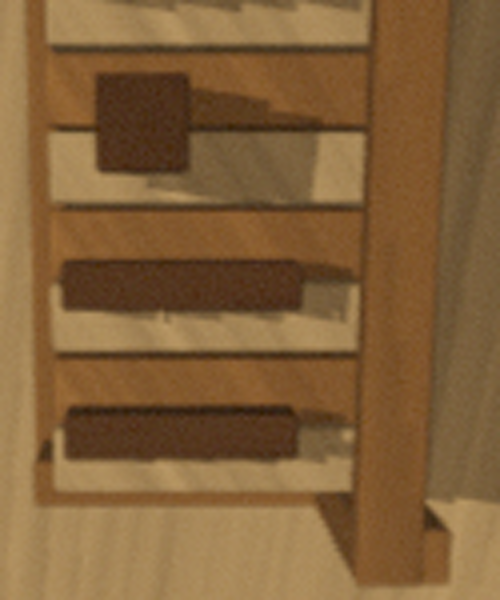

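Run:
```python
from h import *
w=load("w1");c=lambda u,v:(285+u/4,50+v/4)
P=lambda u,v,z:onz(w,*c(u,v),z)
def yaw(a,b): # along +y
    q=b-a;return np.arctan2(-q[0],q[1])
print("bar yaw L",yaw(P(357,583,.136),P(372,0,.136)),"R",yaw(P(425,583,.136),P(450,0,.136)))
for v1,v2,y in ((47,47,15.75),(207,209,-15.75),(352,355,-47.25)):
    a=P(55,v1,.108);b=P(350,v2,.108);q=b-a;print("seam",y,a,b,"yaw",np.arctan2(q[1],q[0]))
print("knob ul,ur",P(97,73,.138),P(189,73,.138),"dist",np.linalg.norm(P(97,73,.138)-P(189,73,.138)))
print("knob centre(-9 from edge)",(P(97,73,.138)+P(189,73,.138))/2)
print("bar end",P(357,583,.136),P(425,583,.136))
```

```text
bar yaw L 0.1652996050899343 R 0.16165959274596142
seam 15.75 [0.54871125 0.20311103 0.108     ] [0.60897999 0.21232991 0.108     ] yaw 0.1517864185988571
seam -15.75 [0.55296607 0.17134401 0.108     ] [0.61505936 0.18041196 0.108     ] yaw 0.1450124155885909
seam -47.25 [0.5570318  0.14093765 0.108     ] [0.62086314 0.15001559 0.108     ] yaw 0.14127034293226873
knob ul,ur [0.55943012 0.19734937 0.138     ] [0.57645473 0.19994591 0.138     ] dist 0.017221486502882317
knob centre(-9 from edge) [0.56794243 0.19864764 0.138     ]
bar end [0.6267335  0.10657615 0.136     ] [0.64070644 0.1087027  0.136     ]
```

Run:
```python
from h import *
plan([.569,.190,.19],Rtool([0,0,-1],dX(.157)))
```

```text
t 1.6 grasp now [0.581  0.1089 0.2697] F [-1.1  1.2  0.3] w 86.8
total TCP shift in CURRENT tool axes mm [ 79.6   0.6 -81.8]  in FINAL axes [ 79.7   0.8 -81.7]  turn [-0.0024  0.0016  0.0002]
[26.5, 0.2, -27.3, -0.0008, 0.0005, 0.0001]
[26.6, 0.2, -27.3, -0.0008, 0.0005, 0.0001]
[26.6, 0.3, -27.3, -0.0008, 0.0005, 0.0001]
```

```bash
python3 -m creep '[[0,0.6,-27.3,0,0,0,38],[0,0,-27.3,-0.0024,0,0,38],[26.5,0,-27.3,0,0.0016,0,38],[26.5,0,0,0,0,0,38],[26.5,0,0,0,0,0,38]]'; python3 -m creep '[[0,0,0,0,0,0,38],[0,0,0,0,0,0,38]]';python3 snap.py wrist w2;python3 snap.py side s2
python3 - <<'E'
from h import *
plan([.569,.190,.129],Rtool([0,0,-1],dX(.157)))
crop(load("s2"),270,100,110,110,5,"pics/c2.png")
E
```

```text
time: 2.1
position: [0.5658, 0.1959, 0.3534]
tool_rot: [1.087, 1.286, -1.085]
ft_force: [-0.5, -0.1, -0.3]
grip_width: 0.634
time: 2.3
position: [0.5668, 0.1938, 0.3548]
tool_rot: [1.089, 1.284, -1.088]
ft_force: [-0.1, -0.5, 1.4]
grip_width: 0.478
t 2.4 grasp now [0.5679 0.1939 0.1924] F [ 0.  -0.2  0.8] w 39.2
total TCP shift in CURRENT tool axes mm [63.4  0.7  3.7]  in FINAL axes [63.4  0.9  3.6]  turn [ 0.0057 -0.0026 -0.0026]
[31.7, 0.3, 1.9, 0.0028, -0.0013, -0.0013]
[31.7, 0.4, 1.8, 0.0028, -0.0013, -0.0013]
```

View pics/w2.png

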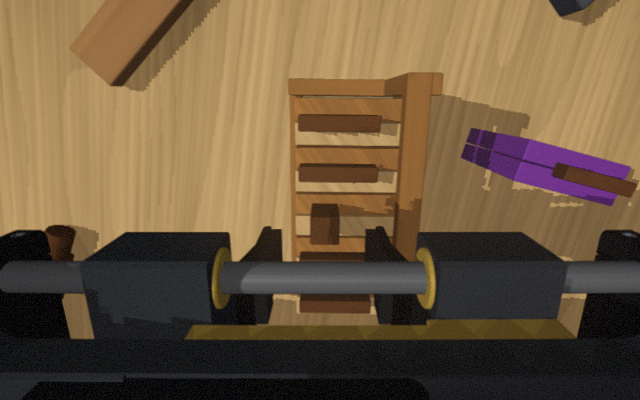

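View pics/c2.png

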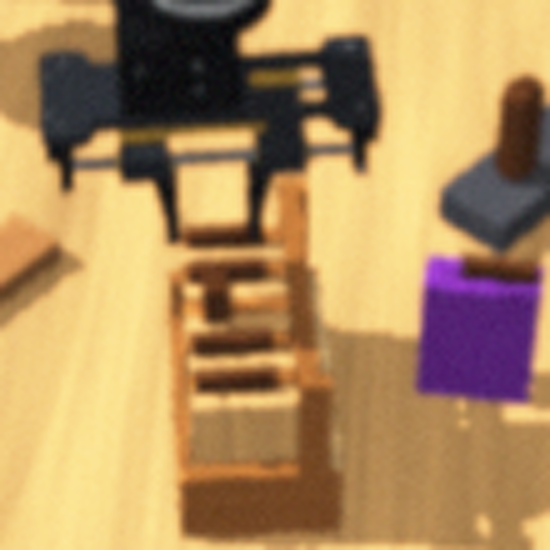

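Run:
```python
from h import *
w=load("w2")
crop(w,285,70,165,180,3.3,"pics/c3.png")
a=onz(w,311.5,204,.138);b=onz(w,338,204,.138);print(a,b,np.linalg.norm(a-b)); m=(a+b)/2; print("knob",m-.009*np.array([-.156,.988,0]))
for yaw in(.15,.157,.163):
  dy=rackY(yaw)
```

```text
[0.55876855 0.20545714 0.138     ] [0.57421879 0.20800994 0.138     ] 0.015659712561589895
knob [0.56789767 0.19784154 0.138     ]
```

View pics/c3.png

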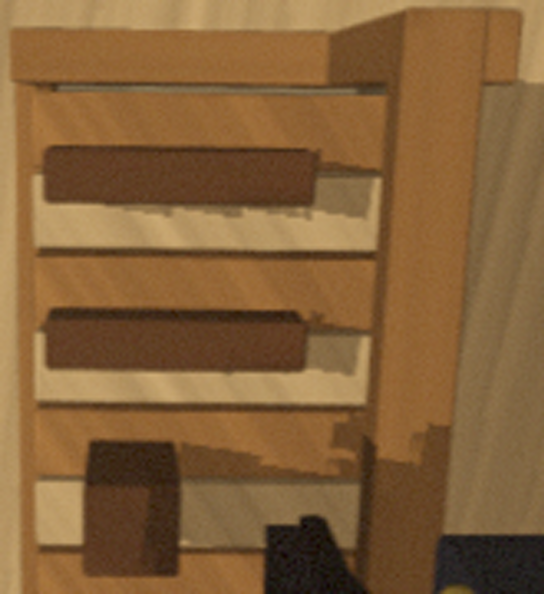

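Run:
```python
from h import *
w=load("w2");c=lambda u,v:onz(w,285+u/3.3,70+v/3.3,.138)
q=[c(87,490),c(181,488),c(178,576),c(84,576)];print(np.round(q,4),np.mean(q,0))
for z,u,v in((.136,405,10),(.136,487,10)): print("bar +y end",onz(w,285+u/3.3,70+v/3.3,z))
```

```text
[[0.5601 0.1965 0.138 ]
 [0.5768 0.1997 0.138 ]
 [0.5793 0.1826 0.138 ]
 [0.5621 0.1798 0.138 ]] [0.56957509 0.18963574 0.138     ]
bar +y end [0.59881972 0.28663881 0.136     ]
bar +y end [0.61212667 0.28886547 0.136     ]
```

```bash
python3 -m creep '[[10,1.2,4,0.005,-0.0026,-0.0026,38],[20,0,0,0,0,0,38],[20,0,0,0,0,0,38],[11,0,0,0,0,0,38],[0,0,0,0,0,0,38]]';python3 - <<'E'
from h import *
plan([.5695,.1897,.129],Rtool([0,0,-1],dX(.156)))
E
```

```text
time: 2.9
position: [0.5688, 0.1889, 0.2924]
tool_rot: [1.089, 1.281, -1.097]
ft_force: [-0.4, -0.7, -0.7]
grip_width: 0.434
t 2.9 grasp now [0.5681 0.1885 0.1284] F [-0.4 -0.7 -0.7] w 37.8
total TCP shift in CURRENT tool axes mm [-0.6  0.9 -0.7]  in FINAL axes [-0.6  0.9 -0.7]  turn [0.0009 0.0017 0.0044]
[-0.6, 0.9, -0.7, 0.0009, 0.0017, 0.0044]
```

```bash
python3 -m creep '[[0,0.5,-0.7,0,0,0,38],[0,0,0,0,0,0,38]]';python3 snap.py wrist w3
python3 - <<'E'
from h import *
plan([.5695,.1897,.129],Rtool([0,0,-1],dX(.156)))
crop(load("w3"),230,90,180,170,4,"pics/d3.png")
E
```

```text
time: 3.1
position: [0.5699, 0.1902, 0.2948]
tool_rot: [1.092, 1.28, -1.093]
ft_force: [0.3, -0.5, -0.5]
grip_width: 0.44
t 3.15 grasp now [0.5697 0.1901 0.1307] F [-0.4  0.3  0. ] w 37.9
total TCP shift in CURRENT tool axes mm [ 1.7 -0.4  0.4]  in FINAL axes [ 1.7 -0.4  0.4]  turn [0.0015 0.0004 0.0007]
[1.7, -0.4, 0.4, 0.0015, 0.0004, 0.0007]
```

View pics/d3.png

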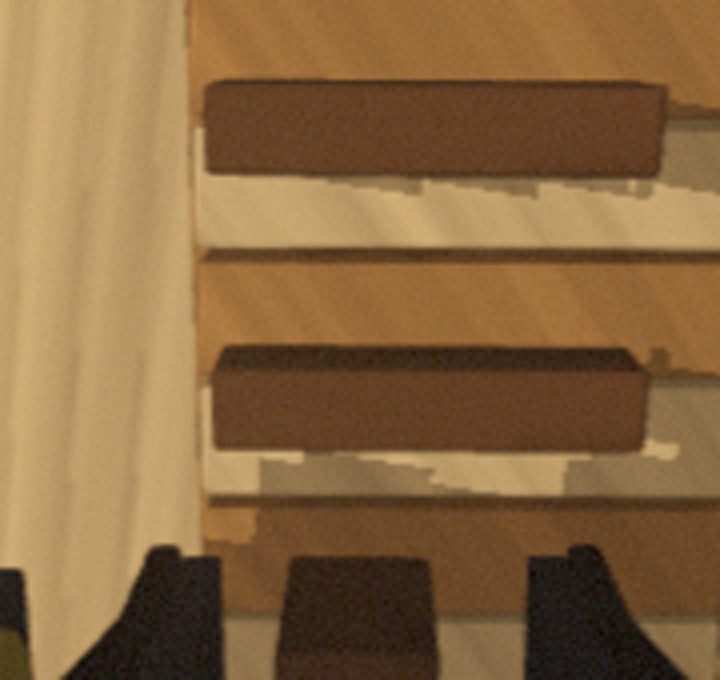

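```bash
python3 -m creep '[[1,-1.4,0.4,0,0,0,38],[0,0,0,0,0,0,20],[0,0,0,0,0,0,14],[0,0,0,0,0,0,10],[0,0,0,0,0,0,10]]' 15; python3 -m creep '[[0,0,0,0,0,0,10],[0,0,0,0,0,0,0]]' 40;python3 - <<'E'
from h import *
plan([.5695,.1897,.129],Rtool([0,0,-1],dX(.156)))
E
```

```text
time: 3.65
position: [0.5681, 0.1894, 0.2926]
tool_rot: [1.091, 1.28, -1.095]
ft_force: [-0.1, -0.3, 0.5]
grip_width: 0.205
time: 3.85
position: [0.5681, 0.1894, 0.2926]
tool_rot: [1.09, 1.28, -1.095]
ft_force: [-0.2, 0.0, 0.4]
grip_width: 0.204
t 3.85 grasp now [0.5677 0.1892 0.1286] F [-0.2  0.   0.4] w 17.7
total TCP shift in CURRENT tool axes mm [-0.4  1.5 -0. ]  in FINAL axes [-0.4  1.5 -0. ]  turn [0.0015 0.001  0.0025]
[-0.4, 1.5, -0.0, 0.0015, 0.001, 0.0025]
```

```bash
python3 -m creep '[[-0.8,-13.2,0,0,0,0.05,0],[-0.8,-13.2,0,0,0,0.05,0],[0,0,0,0,0,0,0]]' 40;python3 snap.py side s4
python3 - <<'E'
from h import *
print(state()["ft_force"],state()["torque"]); crop(load("s4"),270,100,110,110,5,"pics/e4.png")
E
```

```text
time: 4.15
position: [0.541, 0.1851, 0.2936]
tool_rot: [1.143, 1.213, -1.018]
ft_force: [0.6, 0.0, -1.4]
grip_width: 0.202
[ 0.32374744 -0.09494455 -1.56256525] [-0.09648428  0.16267412 -0.025604  ]
```

View pics/e4.png

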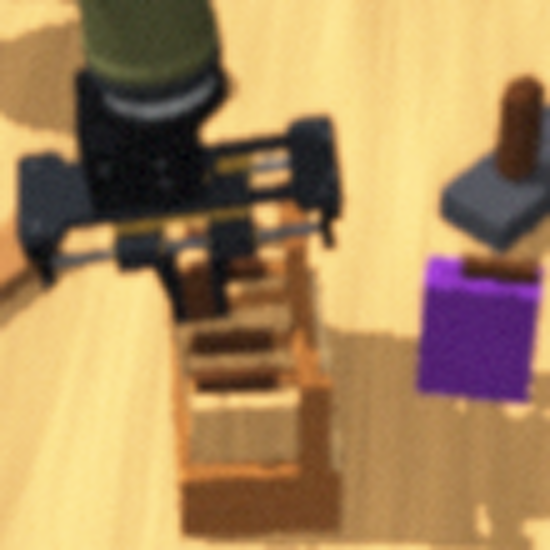

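Tilting well, low forces. Continue to 0.4 rad.

```bash
python3 -m creep '[[-0.8,-13.2,0,0,0,0.05,0],[-0.8,-13.2,0,0,0,0.05,0],[-0.8,-13.2,0,0,0,0.05,0]]' 40; python3 -m creep '[[-0.8,-13.2,0,0,0,0.05,0],[-0.8,-13.2,0,0,0,0.05,0],[-0.8,-13.2,0,0,0,0.05,0],[0,0,0,0,0,0,0]]' 40;python3 snap.py scene s5; python3 snap.py side s5b
python3 - <<'E'
from h import *
print(state()["ft_force"],state()["torque"]); crop(load("s5"),300,130,150,130,4,"pics/e5.png");crop(load("s5b"),250,90,130,120,4,"pics/e5b.png")
print(R.from_rotvec(state()["tool_rot"]).as_matrix())
E
```

```text
time: 4.5
position: [0.503, 0.1789, 0.2897]
tool_rot: [1.214, 1.109, -0.907]
ft_force: [0.3, -0.3, -1.7]
grip_width: 0.205
time: 4.9
position: [0.4642, 0.1728, 0.2805]
tool_rot: [1.278, 1.005, -0.792]
ft_force: [0.5, 0.3, -0.6]
grip_width: 0.204
[ 0.57766013  0.25367461 -1.90881163] [-0.20154239  0.63999821  0.02765707]
[[ 0.38061511  0.9114315   0.15628424]
 [ 0.05901794  0.14471805 -0.98771128]
 [-0.92284832  0.38516141  0.00129107]]
```

View pics/e5.png

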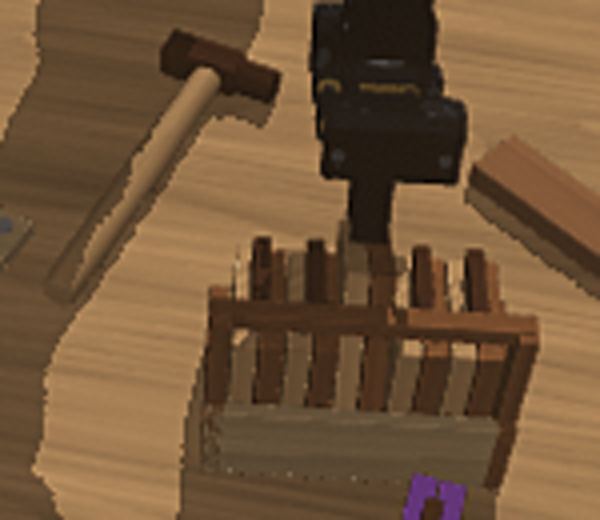

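View pics/e5b.png

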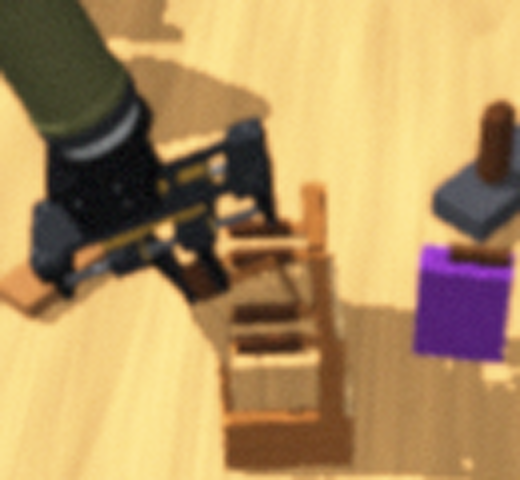

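```bash
python3 -m creep '[[-15,0,0,0,0,0,0],[-25,0,0,0,0,0,0],[-30,0,0,0,0,0,0],[-30,0,0,0,0,0,0],[-30,0,0,0,0,0,0]]' 40;  python3 snap.py side s6
python3 - <<'E'
from h import *
st=state();print(st["ft_force"],st["joint_positions"].round(2));crop(load("s6"),210,50,170,150,4,"pics/e6.png")
E
```

```text
time: 5.5
position: [0.4153, 0.1651, 0.402]
tool_rot: [1.279, 1.005, -0.795]
ft_force: [0.7, 0.9, -2.2]
grip_width: 0.2
[0.15120951 1.09325054 1.66344245] [-0.75 -0.29  0.21  2.08  0.25  0.97 -0.48]
```

View pics/e6.png

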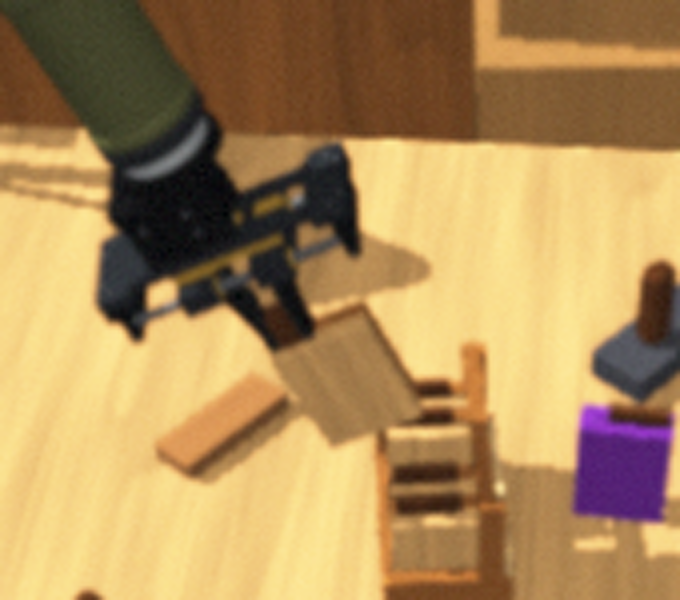

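```bash
cat >> h.py <<'E'
PC=np.array([.535,-.219,0]);PY=-.308
def press(x,y,z,C=None,yaw=None): # mm -> world m
    C=PC if C is None else C;yaw=PY if yaw is None else yaw
    return C+dX(yaw)*x/1000+rackY(yaw)*y/1000+np.array([0,0,z/1000])
def topress(P): 
    q=np.array(P)-PC;return np.array([q@dX(PY),q@rackY(PY),q[2]])*1000
E
python3 - <<'E'
from h import *
print(press(27,30,285))
plan(press(27,30,285),Rtool([0,0,-1],dX(PY)))
E
```

```text
[ 0.56982403 -0.19859689  0.285     ]
t 5.55 grasp now [0.4787 0.1761 0.2561] F [0.2 1.1 1.7] w 17.5
total TCP shift in CURRENT tool axes mm [ -2.1 104.6 383.9]  in FINAL axes [-41.9 257.6 300.3]  turn [ 0.4585 -0.0957 -0.394 ]
[-0.2, 11.6, 42.7, 0.0509, -0.0106, -0.0438]
[-0.3, 13.8, 42.0, 0.0509, -0.0106, -0.0438]
[-0.5, 15.9, 41.3, 0.0509, -0.0106, -0.0438]
[-0.8, 17.9, 40.4, 0.0509, -0.0106, -0.0438]
[-1.2, 19.9, 39.5, 0.0509, -0.0106, -0.0438]
[-1.7, 21.8, 38.4, 0.0509, -0.0106, -0.0438]
[-2.3, 23.7, 37.3, 0.0509, -0.0106, -0.0438]
[-3.0, 25.4, 36.0, 0.0509, -0.0106, -0.0438]
[-3.8, 27.1, 34.7, 0.0509, -0.0106, -0.0438]
```

```bash
python3 -m creep '[[0,0,25,0,0,0,0],[0,0,40,0,0,0,0],[0,0,45,0,0,0,0],[0,12,45,0.05,-0.01,-0.043,0]]' 40
python3 - <<'E'
from h import *
print(state()["joint_positions"].round(2))
plan(press(27,30,285),Rtool([0,0,-1],dX(PY)))
E
```

```text
time: 5.95
position: [0.4486, 0.0226, 0.4052]
tool_rot: [1.299, 1.014, -0.865]
ft_force: [1.2, -0.7, -2.2]
grip_width: 0.203
[-0.29 -0.26  0.16  2.06  0.05  0.98 -0.05]
t 5.95 grasp now [0.5044 0.0298 0.2512] F [ 1.2 -0.7 -2.2] w 17.6
total TCP shift in CURRENT tool axes mm [ -9.6 107.  232.3]  in FINAL axes [-43.8 182.5 174. ]  turn [ 0.4077 -0.0806 -0.3432]
[-1.6, 17.8, 38.7, 0.068, -0.0134, -0.0572]
[-2.2, 20.3, 37.4, 0.068, -0.0134, -0.0572]
[-2.9, 22.7, 36.0, 0.068, -0.0134, -0.0572]
[-3.8, 24.9, 34.5, 0.068, -0.0134, -0.0572]
[-4.8, 26.9, 32.7, 0.068, -0.0134, -0.0572]
[-6.0, 28.8, 30.9, 0.068, -0.0134, -0.0572]
```

```bash
python3 -m creep '[[-1.6,17.8,38.7,0.068,-0.0134,-0.0572,0],[-2.2,20.3,37.4,0.068,-0.0134,-0.0572,0],[-2.9,22.7,36,0.068,-0.0134,-0.0572,0],[-3.8,24.9,34.5,0.068,-0.0134,-0.0572,0],[-4.8,26.9,32.7,0.068,-0.0134,-0.0572,0]]' 40;  python3 -m creep '[[-6,28.8,30.9,0.068,-0.0134,-0.0572,0],[0,0,0,0,0,0,0],[0,0,0,0,0,0,0]]' 40; python3 snap.py wrist w7; python3 snap.py side s7;python3 snap.py scene c7
python3 - <<'E'
from h import *
print(state()["joint_positions"].round(2))
plan(press(27,30,285),Rtool([0,0,-1],dX(PY)))
E
```

```text
time: 6.45
position: [0.5518, -0.1611, 0.4426]
tool_rot: [1.415, 1.046, -1.336]
ft_force: [-0.2, 0.4, -2.7]
grip_width: 0.204
time: 6.75
position: [0.5717, -0.1971, 0.4483]
tool_rot: [1.433, 1.047, -1.431]
ft_force: [-0.9, 1.7, -2.3]
grip_width: 0.204
[-0.09  0.21  0.45  1.52 -0.09  1.43  0.06]
t 6.9 grasp now [ 0.5711 -0.1946  0.2855] F [-0.4  0.4 -2. ] w 17.7
total TCP shift in CURRENT tool axes mm [0.5 0.4 3.8]  in FINAL axes [0.5 0.4 3.8]  turn [ 0.004  -0.0026 -0.0026]
[0.5, 0.4, 3.8, 0.004, -0.0026, -0.0026]
```

View pics/w7.png

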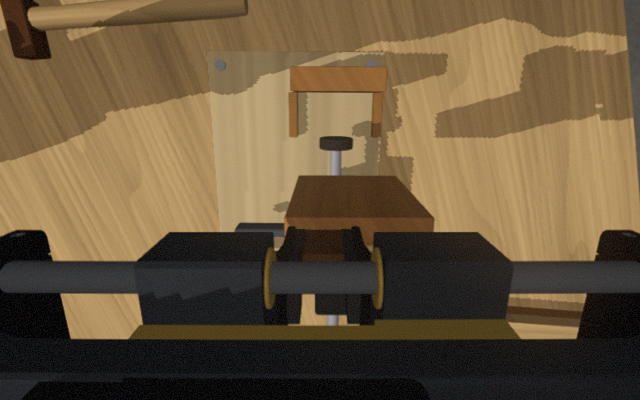

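View pics/s7.png

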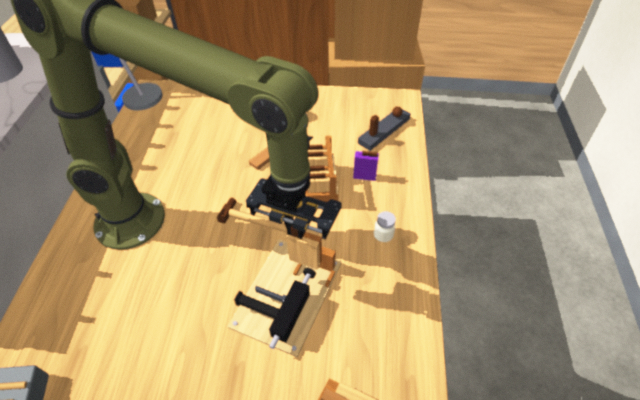

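Run:
```python
from h import *
w=load("w7")
crop(w,200,40,245,200,3.2,"pics/f7.png")
```

```text
(no output)
```

View pics/f7.png

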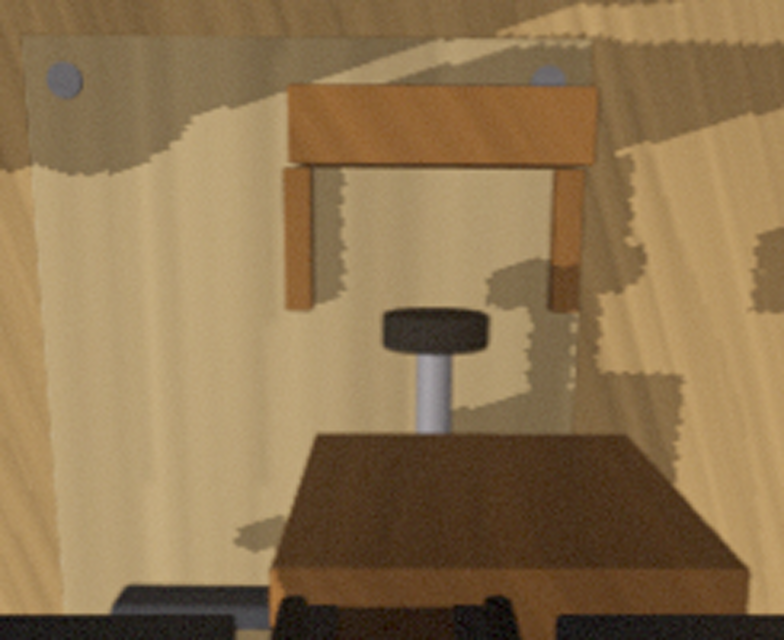

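Run:
```python
from h import *
w=load("w7");c=lambda u,v,z:onz(w,200+u/3.2,40+v/3.2,z)
def show(n,a,b):
    q=b-a;print(n,a.round(4),b.round(4),"len",round(np.linalg.norm(q)*1000,1),"ang",round(np.arctan2(q[1],q[0]),4),"press",topress(a).round(1),topress(b).round(1))
show("fence front top",c(290,163,.09),c(597,164,.09))
show("fence back top",c(290,85,.09),c(597,86,.09))
show("guide ends inner",c(312.5,309,.024),c(550,309,.024))
show("guide tops inner near fence",c(312,170,.024),c(554,170,.024))
show("base back",c(22,38,.012),c(593,40,.012))
show("base left",c(62,600,.012),c(22,38,.012))
show("pad front",c(383,315,.06),c(490,315,.06))
# block in hand: bottom +y edge
st=state();Rt=R.from_rotvec(st["tool_rot"]);g=st["position"]+Rt.apply([.164,0,0]);print("grasp",topress(g))
zb=g[2]-.121
show("block bottom",c(317,435,zb),c(628,435,zb));show("block top",c(275,570,zb+.1),c(748,570,zb+.1))
```

```text
fence front top [ 0.5678 -0.1121  0.09  ] [ 0.6531 -0.1395  0.09  ] len 89.6 ang -0.3106 press [ -1.1 111.8  90. ] [ 88.5 111.6  90. ]
fence back top [ 0.5748 -0.0918  0.09  ] [ 0.6587 -0.1187  0.09  ] len 88.1 ang -0.3104 press [ -0.6 133.3  90. ] [ 87.5 133.1  90. ]
guide ends inner [ 0.5538 -0.1594  0.024 ] [ 0.6354 -0.1854  0.024 ] len 85.6 ang -0.3077 press [-0.1 62.5 24. ] [85.5 62.5 24. ]
guide tops inner near fence [ 0.5691 -0.1137  0.024 ] [ 0.6497 -0.1393  0.024 ] len 84.5 ang -0.3075 press [  0.6 110.7  24. ] [ 85.1 110.7  24. ]
base back [ 0.4859 -0.0402  0.012 ] [ 0.6761 -0.1015  0.012 ] len 199.8 ang -0.3119 press [-100.9  155.5   12. ] [ 98.8 154.7  12. ]
base left [ 0.4203 -0.2392  0.012 ] [ 0.4859 -0.0402  0.012 ] len 209.5 ang 1.2522 press [-103.2  -54.    12. ] [-100.9  155.5   12. ]
pad front [ 0.5789 -0.1655  0.06  ] [ 0.6124 -0.1761  0.06  ] len 35.2 ang -0.3077 press [25.6 64.3 60. ] [60.8 64.3 60. ]
grasp [ 27.01899785  34.23806329 285.46972387]
block bottom [ 0.5593 -0.1773  0.1645] [ 0.6311 -0.2002  0.1645] len 75.4 ang -0.3078 press [ 10.5  47.1 164.5] [ 85.9  47.1 164.5]
block top [ 0.5596 -0.1768  0.2645] [ 0.6298 -0.1991  0.2645] len 73.6 ang -0.3081 press [ 10.7  47.7 264.5] [ 84.3  47.7 264.5]
```

```bash
sed -i 's/^PC=.*/PC=np.array([.535,-.219,0])+.005*np.array([.3042,.9526,0])-.0018*np.array([.9526,-.3042,0]);PY=-.309/; s/PC=np.array(\[.535,-.219,0\])+.*;PY=-.308$/&/' h.py; sed -i 's/;PY=-.308$//' h.py; grep -n PY= h.py
python3 -m creep '[[0,-5,-21,0,-0.002,-0.002,0],[10,0,-20,0,0,0,0],[20,0,-20,0,0,0,0],[20,0,0,0,0,0,0],[0,0,0,0,0,0,0]]' 40;python3 -m creep '[[0,0,0,0,0,0,0]]'; python3 snap.py wrist w8;python3 - <<'E'
from h import *
plan(press(27,89,235),Rtool([0,0,-1],dX(PY)))
crop(load("w8"),200,100,245,160,3.2,"pics/f8.png")
E
```

```text
44:PC=np.array([.535,-.219,0])+.005*np.array([.3042,.9526,0])-.0018*np.array([.9526,-.3042,0]);PY=-.309
time: 7.4
position: [0.5831, -0.1339, 0.3972]
tool_rot: [1.427, 1.054, -1.431]
ft_force: [-0.6, -0.0, -2.0]
grip_width: 0.203
time: 7.5
position: [0.5838, -0.1361, 0.4004]
tool_rot: [1.431, 1.047, -1.429]
ft_force: [0.5, -0.4, -1.6]
grip_width: 0.202
t 7.55 grasp now [ 0.5845 -0.1369  0.2371] F [-0.2 -0.2 -0.6] w 17.9
total TCP shift in CURRENT tool axes mm [ 2.1  3.6 -0.7]  in FINAL axes [ 2.1  3.6 -0.7]  turn [ 0.0027  0.0001 -0.0032]
[2.1, 3.6, -0.7, 0.0027, 0.0001, -0.0032]
```

View pics/f8.png

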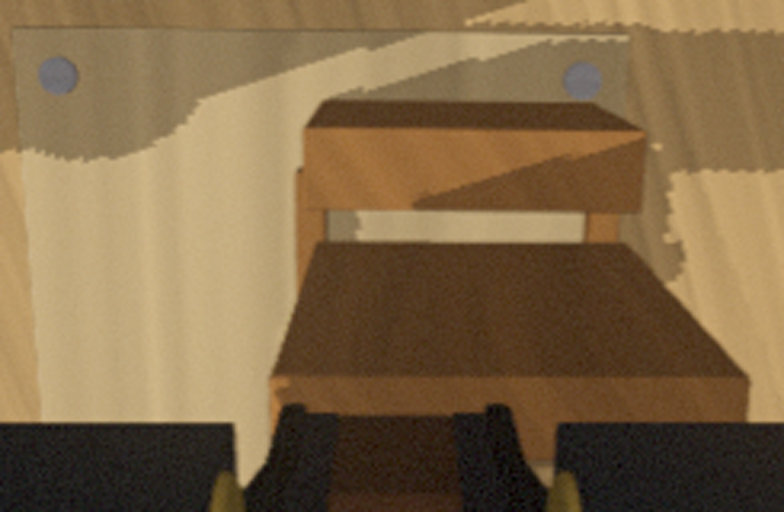

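Run:
```python
from h import *
w=load("w8");c=lambda u,v,z:onz(w,200+u/3.2,100+v/3.2,z)
def show(n,a,b):
    q=b-a;print(n,"len",round(np.linalg.norm(q)*1000,1),"ang",round(np.arctan2(q[1],q[0]),4),"press",topress(a).round(1),topress(b).round(1))
show("fence front top",c(305,209,.09),c(640,212,.09))
show("guides inner near fence",c(327,212,.024),c(585,213,.024))
show("base back",c(13,28,.012),c(630,35,.012))
zb=state()["position"][2]-.164-.121
show("block bottom",c(317,243,zb),c(628,243,zb));show("block top",c(273,376,zb+.1),c(748,376,zb+.1))
show("knob",c(333,415,zb+.13),c(455,415,zb+.13))
```

```text
fence front top len 88.7 ang -0.3148 press [  0.6 106.9  90. ] [ 89.3 106.4  90. ]
guides inner near fence len 83.9 ang -0.3097 press [ 2.5 93.4 24. ] [86.4 93.3 24. ]
base back len 198.9 ang -0.3171 press [-98.6 151.   12. ] [100.2 149.4  12. ]
block bottom len 75.5 ang -0.3058 press [  5.4 103.5 116.1] [ 81.  103.8 116.1]
block top len 74.1 ang -0.3063 press [  5.1 104.5 216.1] [ 79.3 104.7 216.1]
knob len 15.7 ang -0.3061 press [ 16.1 109.8 246.1] [ 31.8 109.8 246.1]
```

```bash
python3 -m creep '[[10,1.8,-1.3,0.004,0,0,0],[20,0,0,0,0,0,0],[20,0,0,0,0,0,0],[20,0,0,0,0,0,0],[15,0,0,0,0,0,0]]' 40;python3 -m creep '[[0,0,0,0,0,0,0],[0,0,0,0,0,0,0]]'; python3 snap.py wrist w9;python3 snap.py side s9; python3 snap.py scene c9
python3 - <<'E'
from h import *
plan(press(27,90,133),Rtool([0,0,-1],dX(PY)))
crop(load("w9"),200,140,245,120,3.2,"pics/f9.png")
crop(load("s9"),240,190,120,110,5,"pics/g9.png")
crop(load("c9"),200,110,130,130,4.5,"pics/h9.png")
E
```

```text
time: 8.05
position: [0.5862, -0.1362, 0.3135]
tool_rot: [1.434, 1.044, -1.434]
ft_force: [-0.0, 0.3, -2.1]
grip_width: 0.199
time: 8.25
position: [0.5866, -0.1361, 0.315]
tool_rot: [1.434, 1.044, -1.433]
ft_force: [0.3, -0.8, -2.2]
grip_width: 0.203
t 8.4 grasp now [ 0.5874 -0.1363  0.1519] F [-0.  -0.8 -1.3] w 17.8
total TCP shift in CURRENT tool axes mm [18.9  0.9 -0.2]  in FINAL axes [18.9  1.  -0.2]  turn [-0.0015  0.0002 -0.0036]
[18.9, 0.9, -0.2, -0.0015, 0.0002, -0.0036]
```

View pics/f9.png

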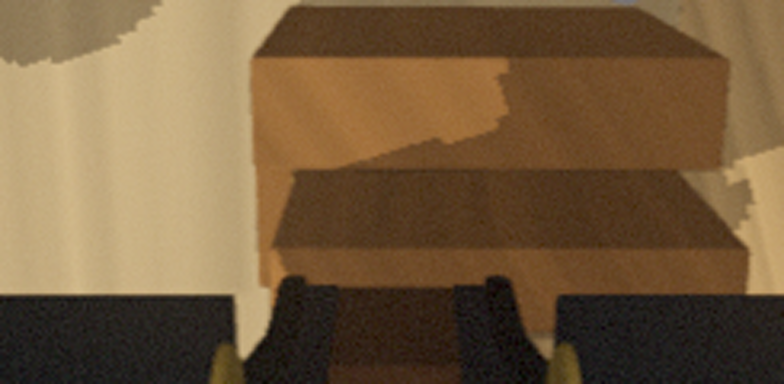

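View pics/g9.png

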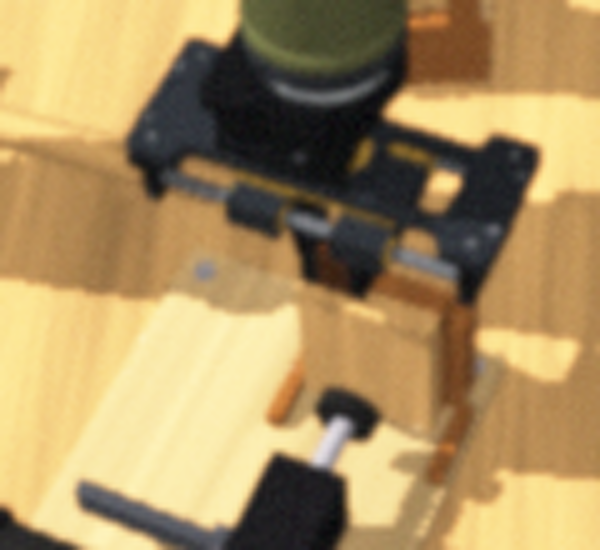

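View pics/h9.png

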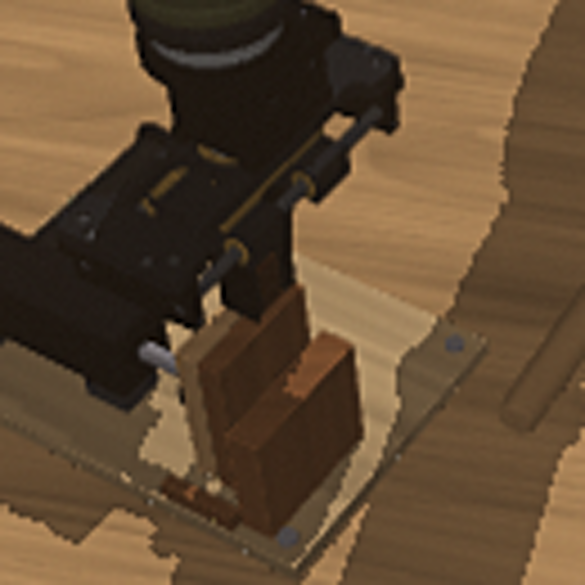

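Run:
```python
from h import *
w=load("w9");c=lambda u,v,z:onz(w,200+u/3.2,140+v/3.2,z)
def show(n,a,b):
    q=b-a;print(n,"len",round(np.linalg.norm(q)*1000,1),"ang",round(np.arctan2(q[1],q[0]),4),"press",topress(a).round(1),topress(b).round(1))
show("fence front top",c(255,166,.09),c(724,168,.09))
zb=state()["position"][2]-.164-.121
show("fence back top",c(252,57,.09),c(728,58,.09))
show("block top",c(273,248,zb+.1),c(749,248,zb+.1))
st=state();print(R.from_rotvec(st["tool_rot"]).as_matrix().round(4)[:,0])
```

```text
fence front top len 89.5 ang -0.3157 press [  0.4 107.6  90. ] [ 89.9 107.1  90. ]
fence back top len 88.5 ang -0.313 press [  0.6 128.6  90. ] [ 89.  128.3  90. ]
block top len 74.2 ang -0.3116 press [  8.  105.5 130.9] [ 82.2 105.3 130.9]
[ 0.0034 -0.0012 -1.    ]
```

```bash
python3 -m creep '[[10,0,-0.5,0,0,0.002,0],[5,0,0,0,0,0,0],[0,0,0,0,0,0,0]]' 40;python3 -m creep '[[2,0,0,0,0,0,0],[0,0,0,0,0,0,0]]';python3 -m creep '[[1,0,0,0,0,0,0],[0,0,0,0,0,0,0]]'; python3 -m creep '[[1,0,0,0,0,0,0],[0,0,0,0,0,0,0]]'
```

```text
time: 8.7
position: [0.5861, -0.1352, 0.2983]
tool_rot: [1.433, 1.045, -1.434]
ft_force: [-0.5, 0.3, -3.2]
grip_width: 0.203
time: 8.9
position: [0.5865, -0.1354, 0.2974]
tool_rot: [1.434, 1.043, -1.432]
ft_force: [-0.1, 0.3, -1.8]
grip_width: 0.202
time: 9.1
position: [0.5867, -0.1355, 0.2968]
tool_rot: [1.435, 1.042, -1.432]
ft_force: [0.2, -0.4, -1.2]
grip_width: 0.202
time: 9.3
position: [0.5868, -0.1356, 0.2967]
tool_rot: [1.435, 1.042, -1.431]
ft_force: [-0.4, 0.1, 5.5]
grip_width: 0.203
```

```bash
python3 -m creep '[[-0.5,0,-1,0,0,0,0],[0,0,0,0,0,0,0]]' 40;python3 -m creep '[[0,0,-1,0,0,0,0],[0,0,0,0,0,0,0]]'
```

```text
time: 9.5
position: [0.587, -0.135, 0.2967]
tool_rot: [1.434, 1.041, -1.432]
ft_force: [-2.1, -0.5, 5.9]
grip_width: 0.203
time: 9.7
position: [0.5872, -0.1345, 0.2967]
tool_rot: [1.434, 1.041, -1.433]
ft_force: [-1.1, -3.0, 5.9]
grip_width: 0.199
```

```bash
python3 snap.py wrist w10
python3 - <<'E'
from h import *
plan(press(27,91,133),Rtool([0,0,-1],dX(PY)))
crop(load("w10"),200,140,245,120,3.2,"pics/f10.png")
E
```

```text
t 9.75 grasp now [ 0.5878 -0.135   0.1327] F [-0.7 -2.2  5.7] w 17.6
total TCP shift in CURRENT tool axes mm [-0.3  1.2  0.4]  in FINAL axes [-0.3  1.2  0.4]  turn [-0.002   0.002  -0.0043]
[-0.3, 1.2, 0.4, -0.002, 0.002, -0.0043]
```

View pics/f10.png

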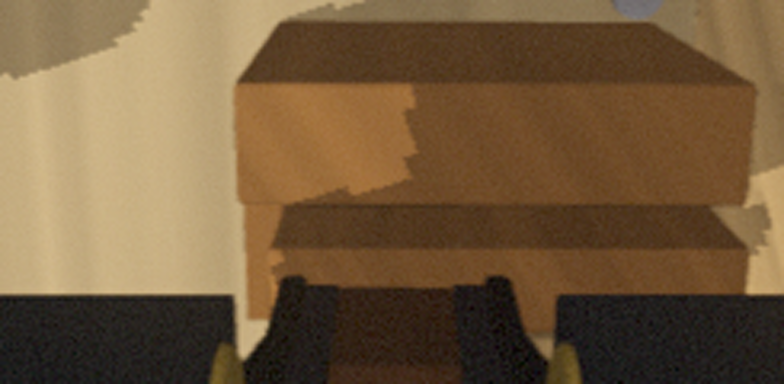

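```bash
python3 - <<'E'
from h import *
w=load("w10");c=lambda u,v,z:topress(onz(w,200+u/3.2,140+v/3.2,z)).round(1)
print("fence",c(240,204,.09),c(748,206,.09),"block top",c(273,248,.112),c(749,248,.112))
E
python3 -m creep '[[0,0,-0.7,0,0,0,0],[0,0,0,0,0,0,0]]'; python3 -m creep '[[0,0,-0.7,0,0,0,0],[0,0,0,0,0,0,0]]'
```

```text
fence [  0.5 107.2  90. ] [ 89.7 106.5  90. ] block top [  8.5 106.8 112. ] [ 83.  106.5 112. ]
time: 9.95
position: [0.5873, -0.1342, 0.2967]
tool_rot: [1.434, 1.04, -1.433]
ft_force: [-1.8, -2.8, 5.7]
grip_width: 0.201
time: 10.15
position: [0.5873, -0.134, 0.2967]
tool_rot: [1.434, 1.04, -1.434]
ft_force: [-2.1, -2.9, 6.2]
grip_width: 0.203
```

```bash
python3 -m creep '[[0,0,-1,0,0,0,0],[0,0,0,0,0,0,0],[0,0,0,0,0,0,0]]'; python3 -m creep '[[0,0,-1,0,0,0,0],[0,0,0,0,0,0,0],[0,0,0,0,0,0,0]]'
```

```text
time: 10.45
position: [0.5874, -0.1338, 0.2967]
tool_rot: [1.433, 1.039, -1.435]
ft_force: [-2.7, -4.5, 6.7]
grip_width: 0.205
time: 10.75
position: [0.5875, -0.1335, 0.2968]
tool_rot: [1.433, 1.038, -1.436]
ft_force: [-3.4, -5.7, 6.5]
grip_width: 0.206
```

```bash
python3 -m creep '[[0,0,1.5,0,0,0,0],[0,0,0,0,0,0,24],[0,0,0,0,0,0,40],[0,0,0,0,0,0,40]]' 10; python3 -m creep '[[-15,0,0,0,0,0,45],[-30,0,0,0,0,0,45],[-40,0,0,0,0,0,60]]'; python3 snap.py wrist w11;python3 snap.py side s11
python3 - <<'E'
from h import *
crop(load("w11"),200,80,245,180,3.2,"pics/f11.png")
crop(load("s11"),240,190,120,110,5,"pics/g11.png")
plan(press(-33,-75,180),Rtool([0,0,-1],-rackY(PY)))
print(state()["joint_positions"].round(2))
E
```

```text
time: 11.15
position: [0.5878, -0.1308, 0.2955]
tool_rot: [1.434, 1.045, -1.432]
ft_force: [0.3, 0.0, -0.3]
grip_width: 0.374
time: 11.45
position: [0.587, -0.131, 0.3811]
tool_rot: [1.433, 1.046, -1.435]
ft_force: [1.0, 0.2, 0.7]
grip_width: 0.543
t 11.55 grasp now [ 0.5914 -0.1325  0.2243] F [ 1.2 -0.7  0.5] w 54.1
total TCP shift in CURRENT tool axes mm [ 43.1 -60.3 169.4]  in FINAL axes [ 44.3 169.3  59.9]  turn [ 1.5696 -0.0126 -0.0098]
[3.6, -5.0, 14.1, 0.1308, -0.0011, -0.0008]
[3.6, -3.1, 14.7, 0.1308, -0.0011, -0.0008]
[3.6, -1.2, 14.9, 0.1308, -0.0011, -0.0008]
[3.6, 0.8, 15.0, 0.1308, -0.0011, -0.0008]
[3.7, 2.7, 14.7, 0.1308, -0.0011, -0.0008]
[3.7, 4.6, 14.2, 0.1308, -0.0011, -0.0008]
[3.7, 6.4, 13.5, 0.1308, -0.0011, -0.0008]
[3.7, 8.1, 12.6, 0.1308, -0.0011, -0.0008]
[3.7, 9.7, 11.4, 0.1308, -0.0011, -0.0008]
[3.7, 11.1, 10.0, 0.1308, -0.0011, -0.0008]
[3.7, 12.3, 8.5, 0.1308, -0.0011, -0.0008]
[3.7, 13.3, 6.8, 0.1308, -0.0011, -0.0008]
[-0.17  0.23  0.41  1.62 -0.1   1.3  -0.06]
```

View pics/f11.png

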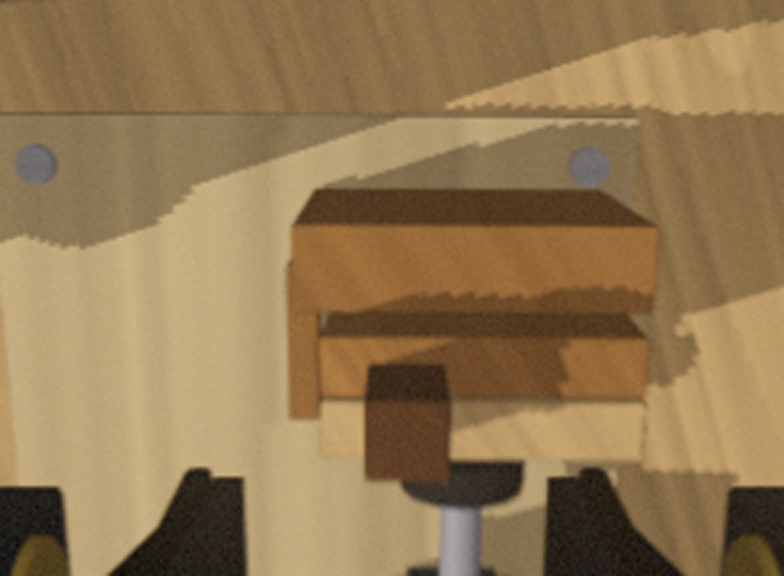

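View pics/g11.png

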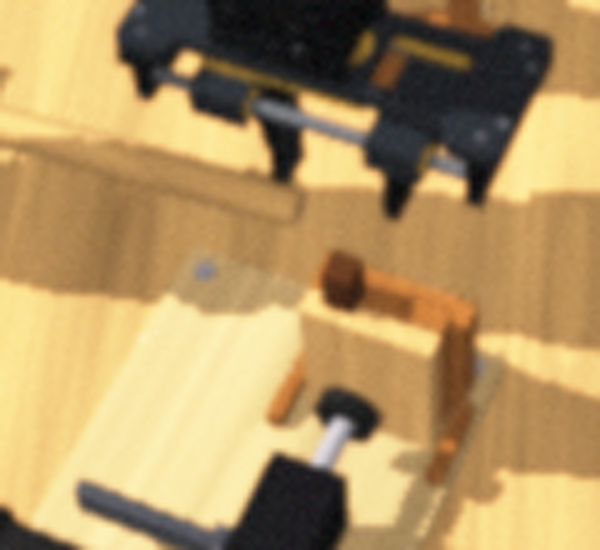

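Run:
```python
from h import *
w=load("w11");c=lambda u,v,z:topress(onz(w,200+u/3.2,80+v/3.2,z)).round(1)
print("fence front",c(297,310,.09),c(655,312,.09),"block front top",c(321,336,.112),c(648,336,.112),"block rear top",c(321,460,.112),c(643,460,.112))
plan(press(-20,-75,224),Rtool([0,0,-1],rackY(PY)))
```

```text
fence front [  1.1 106.9  90. ] [ 90.4 106.3  90. ] block front top [  8.5 105.7 112. ] [ 83.8 105.7 112. ] block rear top [  7.9  75.3 112. ] [ 84.5  75.3 112. ]
t 11.55 grasp now [ 0.5914 -0.1325  0.2243] F [ 1.2 -0.7  0.5] w 54.1
total TCP shift in CURRENT tool axes mm [ -0.7 -46.7 169.3]  in FINAL axes [   0.3 -169.3  -46.9]  turn [-1.5719  0.0098 -0.0126]
[-0.1, -3.9, 14.1, -0.131, 0.0008, -0.0011]
[-0.1, -5.7, 13.5, -0.131, 0.0008, -0.0011]
[-0.1, -7.4, 12.6, -0.131, 0.0008, -0.0011]
[-0.1, -9.0, 11.5, -0.131, 0.0008, -0.0011]
[-0.1, -10.4, 10.3, -0.131, 0.0008, -0.0011]
[-0.1, -11.7, 8.8, -0.131, 0.0008, -0.0011]
[-0.1, -12.7, 7.2, -0.131, 0.0008, -0.0011]
[-0.1, -13.6, 5.5, -0.131, 0.0008, -0.0011]
[-0.0, -14.2, 3.7, -0.131, 0.0008, -0.0011]
[-0.0, -14.5, 1.8, -0.131, 0.0008, -0.0011]
[-0.0, -14.6, -0.1, -0.131, 0.0008, -0.0011]
[0.0, -14.5, -2.0, -0.131, 0.0008, -0.0011]
```

```bash
python3 -m creep '[[0,-3.9,14.1,-0.131,0,0,87],[0,-5.7,13.5,-0.131,0,0,87],[0,-7.4,12.6,-0.131,0,0,87],[0,-9,11.5,-0.131,0,0,87],[0,-10.4,10.3,-0.131,0,0,87]]' 10;  python3 -m creep '[[0,-11.7,8.8,-0.131,0,0,87],[0,-12.7,7.2,-0.131,0,0,87],[0,-13.6,5.5,-0.131,0,0,87],[0,-14.2,3.7,-0.131,0,0,87],[0,-14.5,1.8,-0.131,0,0,87]]'; python3 -m creep '[[0,-14.6,0,-0.131,0,0,87],[0,-14.5,-2,-0.131,0,0,87],[0,0,0,0,0,0,87]]'; python3 snap.py wrist w12
python3 - <<'E'
from h import *
plan(press(-33,-75,150),Rtool([0,0,-1],rackY(PY)))
print(state()["joint_positions"].round(2))
E
```

```text
time: 12.05
position: [0.5472, -0.193, 0.3816]
tool_rot: [0.947, 1.351, -0.946]
ft_force: [0.2, 0.2, -0.1]
grip_width: 0.978
time: 12.55
position: [0.5071, -0.2543, 0.3816]
tool_rot: [0.442, 1.521, -0.443]
ft_force: [0.3, 0.3, -0.4]
grip_width: 0.998
time: 12.85
position: [0.4902, -0.2806, 0.3817]
tool_rot: [0.243, 1.553, -0.247]
ft_force: [-0.5, -0.1, -0.2]
grip_width: 0.999
t 12.9 grasp now [ 0.4917 -0.2795  0.2175] F [ 0.5  0.1 -0.5] w 87.0
total TCP shift in CURRENT tool axes mm [ 67.5   0.7 -11.6]  in FINAL axes [ 67.5   0.8 -11.3]  turn [-0.0051  0.0039  0.0005]
[33.8, 0.4, -5.8, -0.0025, 0.002, 0.0002]
[33.8, 0.4, -5.7, -0.0025, 0.002, 0.0002]
[ 0.14  0.15  0.37  1.71 -0.06  1.28  1.78]
```

View pics/w12.png

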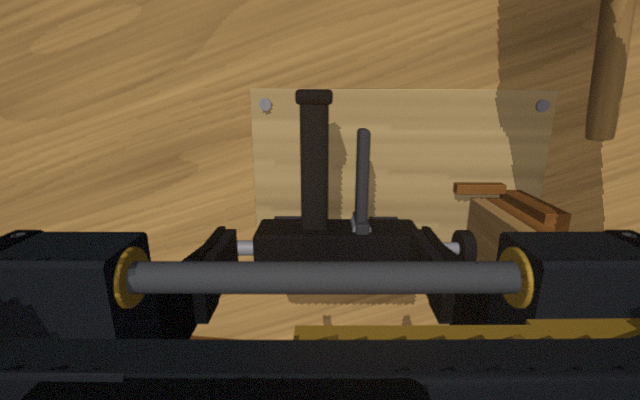

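Run:
```python
from h import *
w=load("w12");c=lambda u,v,z:topress(onz(w,u,v,z)).round(1)
crop(w,240,80,190,170,4,"pics/k12.png")
```

```text
(no output)
```

View pics/k12.png

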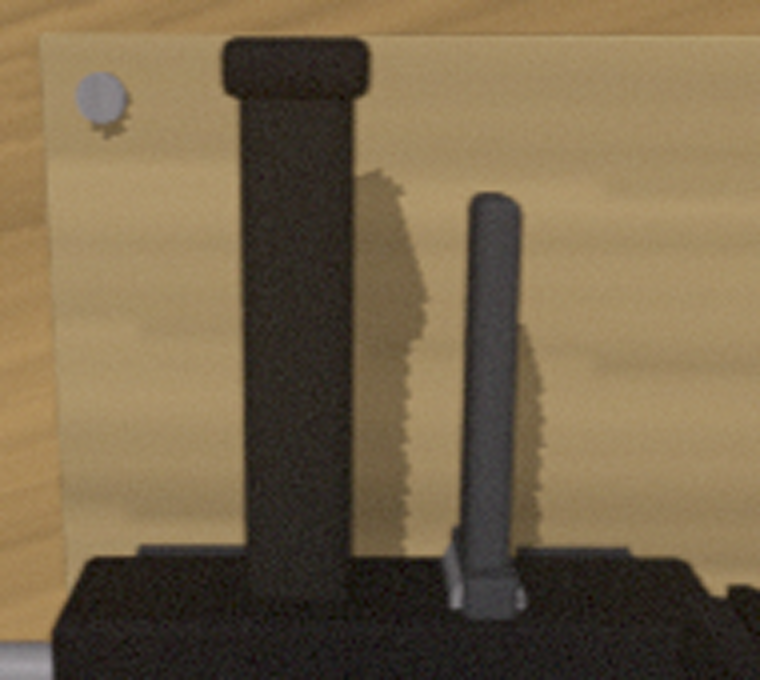

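Run:
```python
from h import *
w=load("w12");c=lambda u,v,z:topress(onz(w,240+u/4,80+v/4,z)).round(1)
print("grip L,R v300",c(242,300,.074),c(353,300,.074),"v150",c(241,150,.074),c(354,150,.074),"trig v350",c(466,350,.072),c(519,350,.072),"tip",c(495,195,.072),"base corner",c(40,36,.012),"cap end",c(295,38,.074))
```

```text
grip L,R v300 [-46.9 -95.5  74. ] [-46.8 -72.4  74. ] v150 [-77.5 -95.1  74. ] [-77.4 -72.2  74. ] trig v350 [-35.8 -48.5  72. ] [-35.7 -37.3  72. ] tip [-68.1 -43.3  72. ] base corner [-101.1 -147.1   12. ] cap end [-99.1 -83.9  74. ]
```

```bash
python3 -m creep '[[30,2.2,-6,-0.005,0.004,0,87],[30,0,-6.5,0,0,0,87],[30,0,0,0,0,0,87],[0,0,0,0,0,0,87],[0,0,0,0,0,0,87]]' 10; python3 snap.py wrist w13;python3 snap.py side s13
python3 - <<'E'
from h import *
plan(press(-34,-73.5,61),Rtool([0,0,-1],rackY(PY)))
crop(load("s13"),200,210,140,140,4.2,"pics/k13.png")
E
```

```text
time: 13.4
position: [0.481, -0.272, 0.2914]
tool_rot: [0.239, 1.559, -0.239]
ft_force: [0.0, -0.5, 0.4]
grip_width: 0.999
t 13.5 grasp now [ 0.4817 -0.273   0.1289] F [-0.7 -0.3  0. ] w 87.1
total TCP shift in CURRENT tool axes mm [67.9 -0.9 -1.3]  in FINAL axes [67.9 -1.  -1.1]  turn [0.0046 0.0023 0.0008]
[34.0, -0.5, -0.6, 0.0023, 0.0012, 0.0004]
[34.0, -0.5, -0.6, 0.0023, 0.0012, 0.0004]
```

View pics/w13.png

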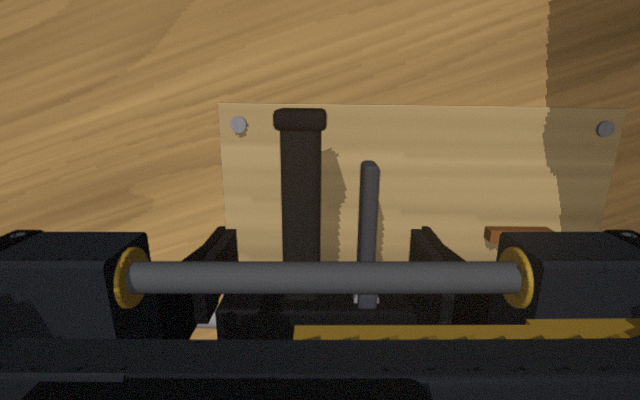

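View pics/k13.png

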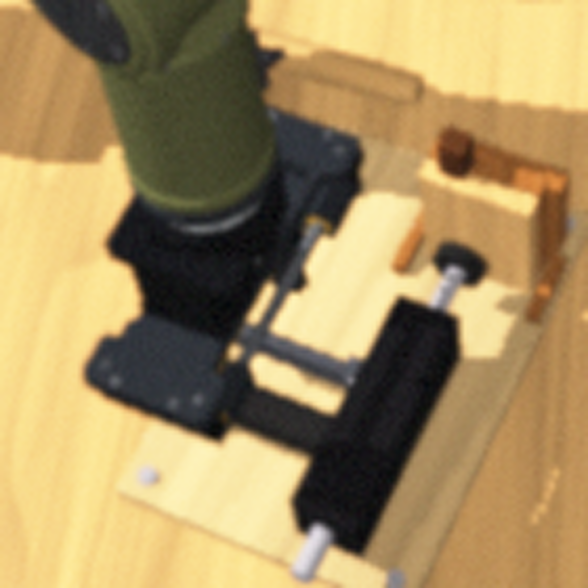

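Aligned, with the grip and trigger between the fingers (fingers at u≈237 and 410; grip 281–321; trigger 360–379). Descend.

```bash
python3 -m creep '[[20,-0.8,-1,0.003,0.001,0,87],[25,0,0,0,0,0,87],[22,0,0,0,0,0,87],[0,0,0,0,0,0,87],[0,0,0,0,0,0,87]]' 10; python3 snap.py wrist w14;python3 snap.py side s14
python3 - <<'E'
from h import *
plan(press(-34,-73.5,61),Rtool([0,0,-1],rackY(PY)))
crop(load("s14"),200,210,140,140,4.2,"pics/k14.png")
E
```

```text
time: 14.0
position: [0.4797, -0.2736, 0.2255]
tool_rot: [0.241, 1.557, -0.242]
ft_force: [-0.7, -0.4, -0.2]
grip_width: 1.0
t 14.1 grasp now [ 0.4802 -0.274   0.0621] F [ 0.3  0.3 -0.2] w 87.1
total TCP shift in CURRENT tool axes mm [ 1.1  0.4 -0. ]  in FINAL axes [ 1.1  0.4 -0. ]  turn [0.0016 0.0018 0.0009]
[1.1, 0.4, -0.0, 0.0016, 0.0018, 0.0009]
```

View pics/w14.png

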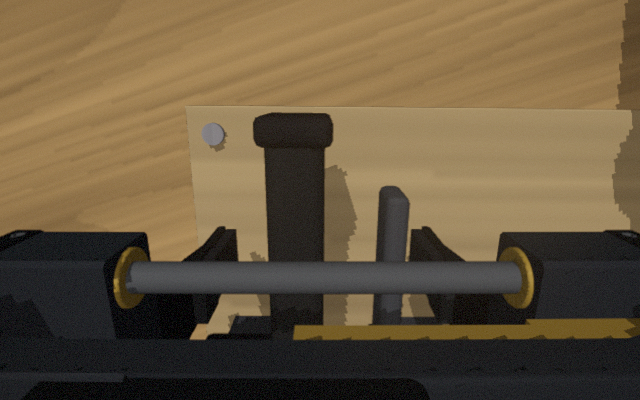

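View pics/k14.png

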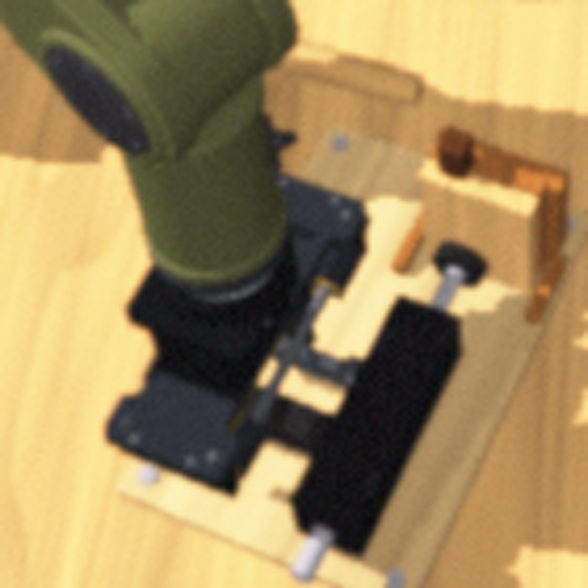

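```bash
python3 -m creep '[[0,0,0,0,0,0,76],[0,0,0,0,0,0,70],[0,0,0,0,0,0,64],[0,0,0,0,0,0,60]]' 12; python3 -m creep '[[0,0,0,0,0,0,56],[0,0,0,0,0,0,53],[0,0,0,0,0,0,50]]' 12;python3 -m creep '[[0,0,0,0,0,0,48],[0,0,0,0,0,0,46],[0,0,0,0,0,0,40]]' 12
```

```text
time: 14.5
position: [0.4793, -0.2727, 0.2244]
tool_rot: [0.242, 1.559, -0.24]
ft_force: [0.7, 3.6, 1.3]
grip_width: 0.744
time: 14.8
position: [0.4794, -0.2724, 0.2241]
tool_rot: [0.241, 1.559, -0.24]
ft_force: [1.0, 3.6, 2.6]
grip_width: 0.602
time: 15.1
position: [0.4791, -0.2734, 0.2241]
tool_rot: [0.241, 1.559, -0.242]
ft_force: [1.7, 3.2, 1.5]
grip_width: 0.547
```

```bash
python3 -m creep '[[0,0,0,0,0,0,35],[0,0,0,0,0,0,35]]' 16;python3 snap.py wrist w15;python3 snap.py scene c15;python3 - <<'E'
from h import *
crop(load("c15"),160,120,160,130,4.5,"pics/k15.png")
print(state()["ft_force"],state()["grip_width"]*87)
E
```

```text
time: 15.3
position: [0.4791, -0.2734, 0.2241]
tool_rot: [0.241, 1.559, -0.242]
ft_force: [2.7, 3.3, 1.5]
grip_width: 0.549
[2.25769534 2.28490059 2.22430953] 47.814130565266346
```

View pics/w15.png

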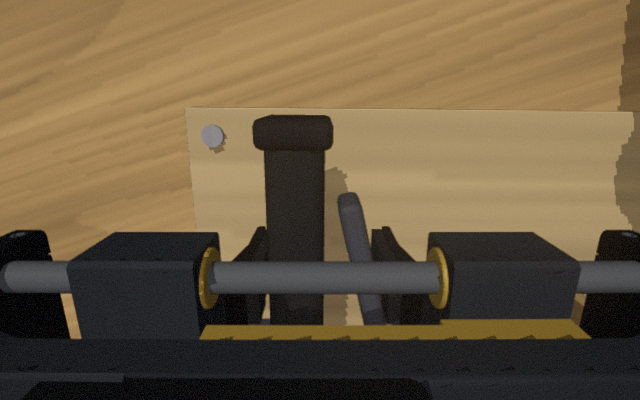

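View pics/k15.png

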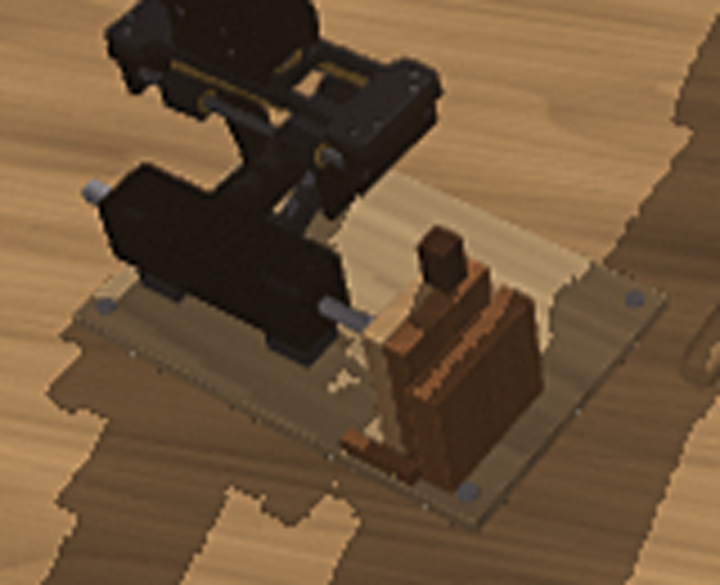

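```bash
python3 -m creep '[[0,0,0,0,0,0,35],[0,0,0,0,0,0,35],[0,0,0,0,0,0,35],[0,0,0,0,0,0,35],[0,0,0,0,0,0,35]]' 21;python3 -m creep '[[0,0,0,0,0,0,35],[0,0,0,0,0,0,35],[0,0,0,0,0,0,35],[0,0,0,0,0,0,35],[0,0,0,0,0,0,35]]' 25;python3 -m creep '[[0,0,0,0,0,0,35],[0,0,0,0,0,0,35],[0,0,0,0,0,0,35]]' 25; python3 snap.py wrist w16; python3 snap.py side s16
python3 - <<'E'
from h import *
crop(load("s16"),200,210,140,140,4.2,"pics/k16.png")
E
```

```text
time: 15.9
position: [0.4791, -0.2734, 0.2241]
tool_rot: [0.241, 1.559, -0.242]
ft_force: [2.7, 1.1, 1.0]
grip_width: 0.545
time: 16.4
position: [0.4791, -0.2734, 0.2241]
tool_rot: [0.241, 1.559, -0.242]
ft_force: [4.3, 0.7, 0.3]
grip_width: 0.543
time: 16.7
position: [0.4791, -0.2735, 0.2241]
tool_rot: [0.241, 1.559, -0.242]
ft_force: [4.5, -0.5, -0.2]
grip_width: 0.546
```

View pics/k16.png

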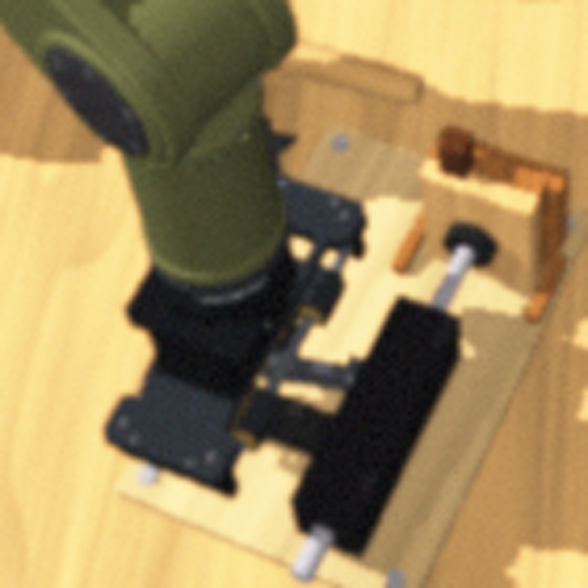

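```bash
python3 -m creep '[[0,0,0,0,0,0,50],[0,0,0,0,0,0,56],[0,0,0,0,0,0,62],[0,0,0,0,0,0,70],[0,0,0,0,0,0,87]]' 12; python3 -m creep '[[0,0,0,0,0,0,87],[0,0,0,0,0,0,87],[0,0,0,0,0,0,87]]'; python3 -m creep '[[-20,0,0,0,0,0,87],[-40,0,0,0,0,0,87],[-40,0,0,0,0,0,87],[-40,0,0,0,0,0,87],[0,0,0,0,0,0,87]]'; for n in wrist side scene; do python3 snap.py $n z$n; done
python3 - <<'E'
from h import *
crop(load("zside"),200,130,160,210,2.8,"pics/zs.png")
crop(load("zscene"),160,110,300,180,2.6,"pics/zc.png")
E
```

```text
time: 17.3
position: [0.4785, -0.2735, 0.2238]
tool_rot: [0.241, 1.56, -0.242]
ft_force: [1.0, 0.2, 1.0]
grip_width: 0.811
time: 17.6
position: [0.4784, -0.2738, 0.2237]
tool_rot: [0.241, 1.56, -0.243]
ft_force: [-0.2, 0.2, 0.2]
grip_width: 0.982
time: 18.1
position: [0.4804, -0.2748, 0.3701]
tool_rot: [0.239, 1.549, -0.244]
ft_force: [0.4, -0.7, -0.3]
grip_width: 0.998
```

View pics/zwrist.png

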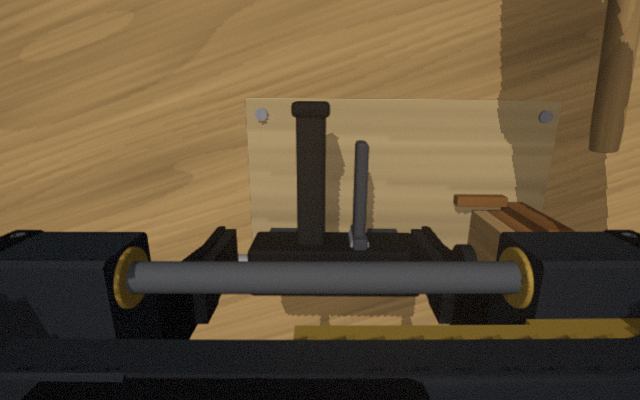

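View pics/zs.png

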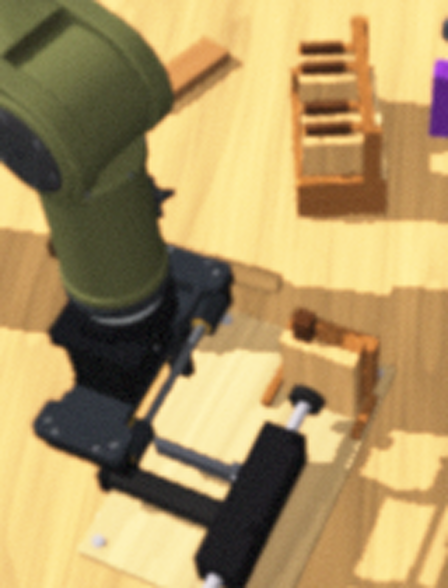

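View pics/zc.png

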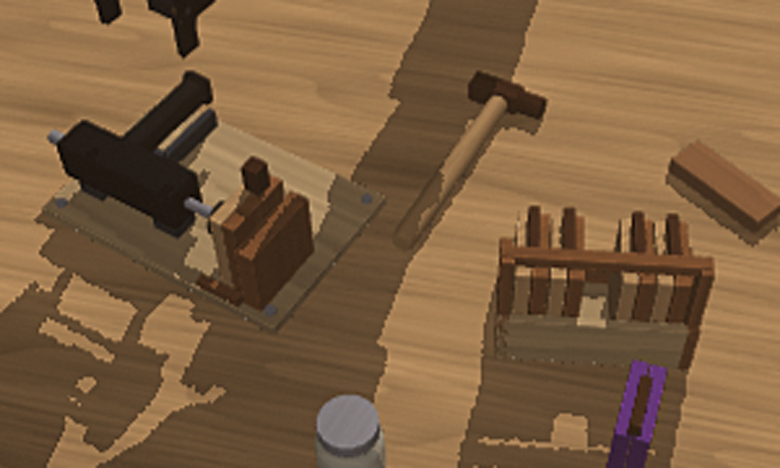

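Run:
```python
from h import *
crop(load("zscene"),235,165,50,70,8,"pics/zz.png")
```

```text
(no output)
```

View pics/zz.png

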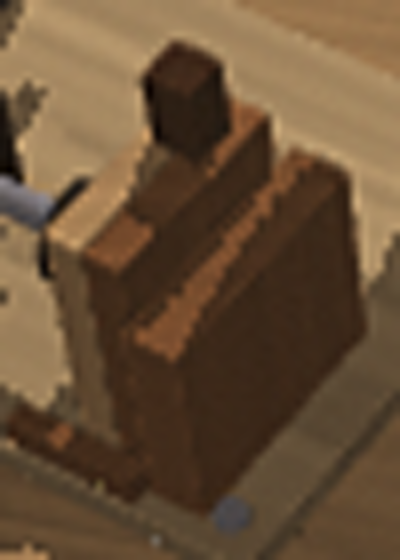

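```bash
python3 - <<'E'
from h import *
d=load("zscene");c=lambda u,v,z:topress(onz(d,235+u/8,165+v/8,z)).round(1)
print("block front top +x, -x",c(120,272,.112),c(270,115,.112),"fence front top",c(132,325,.09),c(290,150,.09),"fence back",c(180,358,.09),c(350,182,.09))
w=load("zwrist");c=lambda u,v,z:topress(onz(w,u,v,z)).round(1)
print("trigger front edge",c(369,150,.072),c(366,225,.072))
w=load("w16");cc=lambda u,v,z:topress(onz(w,u,v,z)).round(1)
crop(w,220,100,200,150,4,"pics/w16c.png")
E
python3 - <<'E'
from bench import monitor
s=monitor.get_state();print(s["time"],s["ft_force"].round(1),abs(s["qd"]).max())
E
```

```text
block front top +x, -x [ 82. 105. 112.] [  7.1 106.1 112. ] fence front top [ 83.3 107.   90. ] [  0.4 106.4  90. ] fence back [ 86.3 127.1  90. ] [  1.9 130.3  90. ]
trigger front edge [-62.1 -37.6  72. ] [  1.9 -37.8  72. ]
18.25 [-0.3  1.3 -1.3] 0.023726211155145352
```

View pics/w16c.png

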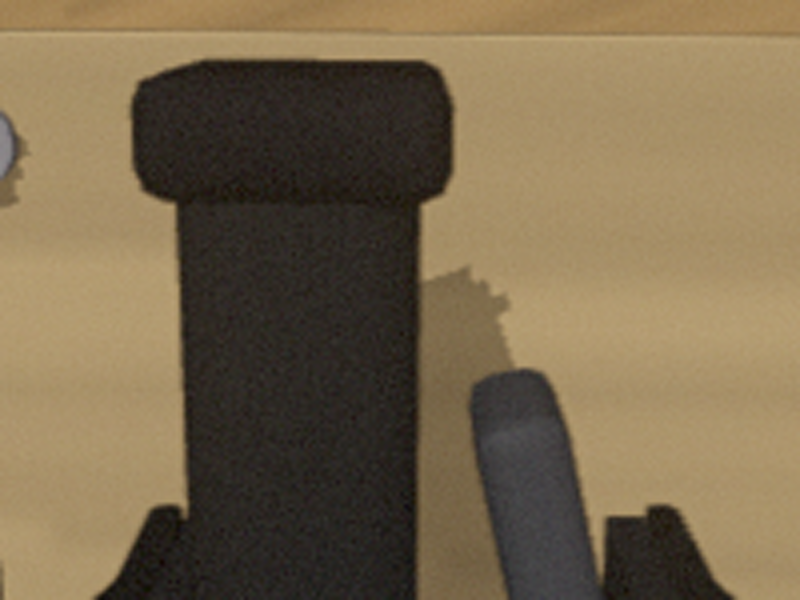

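Run:
```python
from bench import ctrl
print(ctrl.close_job())
```

```text
the job is handed in; nothing more can be done
None
```

The block went from the rack into the press nest, was pressed, and the trigger sprang back. I handed the job in at 18.25 s; no verdict is reported.

**What I did:**
- I gripped the knob at 40 N across the rack's x, tipped the block 0.4 rad over the lip and drew it out along its own length.
- I lowered the block into the nest, nudged it lightly against the fence and let go.
- I closed the fingers over the grip and trigger, raising the squeeze from 12 to 25 N, and held 21–25 N for 1.3 s. The opening stayed at about 47.5 mm; you had given about 46 mm for a pressed block.
- I opened the fingers and lifted the arm clear.

**Last checks:**
- **Block:** it stands upright, its front within about 1 to 2 mm of the fence in the cameras and within about 1.5 mm of the nest's middle along x. At its +x corner the last scene view read 2.0 mm, the least certain figure, since the calibration itself is good to about 2 mm.
- **Trigger:** its front edge is parallel to the grip to within about 0.003 rad, so it is fully released.
- **Other things:** the four other blocks still stand in the rack and the bystanders look unmoved in the pictures. The arm touches nothing, and the wrist force was only about 1 to 2 N.
- **Disagreements:** wrist-camera and nominal press positions differed by about 2 mm, so I worked from positions relative to each other. I could not measure the pad force directly. From the squeeze I estimate about 14–17 N.

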